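Load an amplifier module into the test nest and close its ratchet clamp

TASK

Set the long module down on the upper half of the sloping roller lane, without dropping it, so that it rolls down against the end stop. Push the ratchet's thumb tab over to the tightening side (clockwise seen from above), and only then work the ratchet handle until the clamp jaw is fully closed on the module. Leave the pawl on the tightening side, and leave the heat sink and the square module that stand beside the long one where they are.

Things in the scene. Friction and masses are not known exactly. Their poses are not given: they have to be found in the camera images.
- unit: The long module: plain aluminium block 56 (x) x 110 (y) x 50 mm tall, 0.3 to 0.6 kg, with a smooth top that bears a grey plate 34 x 74 mm and four corner screws. Origin at the centre of its underside, z up, y along its length. It stands loose on the bench.
- lane: Sloping roller lane, 300 mm long: origin on the plane of the roller tops at the face of the end stop, mid-width, 45 mm above the bench. y points up the lane (6 degrees above level), x across, away from the jaw, z square to the rollers. Side rails 67 mm apart, 8 mm above the rollers. The module fits lengthwise, either end first, and rolls down when let go; seated, its origin is at y = 55 mm.
- nest: The fixed test nest, an aluminium base plate 210 x 360 mm with lane, ratchet and jaw. Origin at bench height below the lane's middle line, 62 mm up the lane from the stop; y along the lane (uphill), x across as in lane. Beside the lowest 100 mm of the lane stand a fixed wall 28 mm above the rollers on the +x side and the jaw on the -x side (no rail); the stop plate stands 25 mm above the rollers.
- lane_load (a point): Point on the roller tops in mid-width, 205 mm up the lane from the stop: a good place for the middle of the module when setting it down (45 mm of lane remain above the module then).
- ratchet_axis (a point): Point on the vertical axis of the ratchet, 85 mm above the bench, level with the middle of the handle's grip. The toothed wheel turns about it. A grey housing, 70 mm tall, stands below; it reaches 40 mm from the axis on the handle's side.
- grip_mid (a point): Middle of the handle's black grip, 167 mm from ratchet_axis. The grip is a level round bar 24 mm thick, 115 to 220 mm from the axis, its middle 85 mm above the bench, free below and to both sides; it points outwards from ratchet_axis.
- handle (a joint): Angle of the ratchet handle, rad, -0.75 to 0.75; grows clockwise seen from above, at 0 the handle points along the lane's downhill direction. It stays where it is left. Pushing the grip at its middle takes 1 to 2 N when running free and 4 to 6 N when driving. Swung faster than about 2 rad/s the pawl may skip teeth.
- thumb_tab (a point): On the pawl's upright steel thumb tab (10 x 10 mm, reaching from 89 to 117 mm above the bench), 110 mm above the bench. The tab stands over the handle's flat strap, 70 mm from ratchet_axis and 30 mm outwards from the pawl's vertical pivot (on the handle's centreline, 40 mm from the axis). It moves sideways about 26 mm between its two sides.
- pawl (a joint): Angle of the pawl on the handle, rad, -0.45 to 0.45; grows clockwise from above, 0 with the tab on the handle's centreline. Over-centre: springs to the side it was pushed past the middle to (rests beyond 0.22 either way); 1 to 2 N at the tab. The handle drives the spindle towards the side the tab leans to and clicks freely the other way: positive = tightening. Starts negative. Pushed on, it swings the handle.
- spindle (a joint): Turn of the spindle with the toothed wheel, rad: 0 = jaw fully open, 1.1 = hard stop, jaw fully closed; grows clockwise (tightening). 20 teeth, so up to 0.31 rad of a stroke is lost before a tooth catches; repeat strokes if needed. It stays where it is left. The jaw moves 18 mm per rad towards the lane.
- pad: The jaw's sprung black pad, 66 mm long and 30 mm tall, beside the lower end of the lane; origin at the middle of its back face. It presses the seated module across against the fixed wall.
- heatsink: Bystander: finned aluminium heat sink 84 x 110 x 34 mm, loose on the bench.
- short_module: Bystander: square aluminium module 56 x 56 x 50 mm with two brass connectors on one side, loose on the bench.
There are look-alikes about, which are no part of the job. Leave any orange look-alike of the unit alone.

How it is judged:
By the outcome, as a careful person would: the job done as asked, in the order asked, and still so for the second after the job is handed in, with the robot touching nothing.
It also fails if it takes over 64 s, if anything falls off the work surface, if the arm or the gripper's body presses on something with over 40 N, if the wrist force passes 120 N, or if a joint passes its speed limit or range.

ROBOT

A 7-joint arm with a two-finger parallel gripper is mounted at the origin on the work surface. World frame = base frame: x ahead of the robot, y to its left, z up, the work surface at z = 0. Lengths are in mm, angles in rad, forces in N, time in s.
With the tool pointing down it reaches from about 400 to 875 mm from the base axis. Payload 4.4 kg.
Tool frame: the origin (TCP) lies midway between the tips of the shut fingers; the grasp point (between the pads) lies 19 mm behind it; x points along the fingers, y is the direction in which the jaws open and shut, and the axes are right-handed (so a half turn about x gives the same grasp; the last joint's range is limited). The gripper opens to 85 mm and grips with 20 to 120 N. Pads are 22 mm wide; open, the fingers measure 114 mm over their backs; the gripper's body (76 mm by 85 mm) begins 54 mm behind the grasp point. The pads swing forward as they close: fully open they stand 13 mm farther back than shut.
Start: joints at [-1.218, 0.628, 0.038, 1.517, -0.027, 0.996, -0.02], TCP at [264.31, 593.85, 231.313] pointing down, gripper open.
Joint ranges: [-3.06, 3.06], [-0.37, 2.12], [-1.25, 1.32], [0.18, 2.47], [-1.1, 4.24], [0.23, 1.98], [-2.94, 2.94]. Speed limits (rad/s): [2.57, 2.57, 3.14, 3.14, 3.14, 3.14, 3.14].

INTERFACE

Orientations are given as [roll, pitch, yaw] about the fixed x, y, z axes, in that order (R = Rz(yaw) Ry(pitch) Rx(roll)).
In Python, from cell import ctrl gives the robot as it stands.
- The arm moves only by the tool arm_command, never from a script. Its argument "series" is a list of rows, each a list of 7 numbers: the opening, from 0 (shut) to 1 (fully open), then the shift along the world's x, y, z in cm, then the turn, a rotation vector about the world's x, y, z in degrees. In form: [[claw, x, y, z, rx, ry, rz], ...]. A call has 1 to 20 rows; each row shifts and turns the commanded pose from where the row before left it; what a row does not reach is not made up. A row lasts 1/12 s, in which the tool goes at most 41.7 mm and 7.16 degrees, less where a joint would pass 70% of its speed; a pose out of reach is approached as far as the arm can. A call with a gripper value outside its range is refused whole. The fingers move at their own pace and stop on an object; the grip force is fixed at half the most. Time passes only in rows, so rows that do not move let the fingers close. It gives the time, the measured TCP pose, the force and the opening at its end, in the units of the state.
- ctrl.read_state(): the state, without advancing time (a new reading comes with each control period).
- ctrl.get_image(name): name is "scene" or "top" or "wrist"; returns the picture (384x512x3 uint8, blue, green, red); there is no depth.
- ctrl.calibration(name): a dict with "fovy" (degrees; the focal length in pixels is half the picture's height over the tangent of half this angle, whatever the lens; pixels are square), "cx", "cy" (the principal point, pixels), "cam_to_world" (4x4, takes a point from camera to world coordinates); the wrist camera has in their place "T_tool_cam" (4x4, takes a point from camera to tool coordinates, whose origin is the TCP and whose axes are the tool frame's). Camera axes: x right, y up, looking along -z (the intrinsics and any distortion apply to the point x, -y, -z); pixel columns grow to the right and rows downward; lengths in mm; the calibration is good to about 2 mm. A picture is of the moment at which its call begins: read the wrist's pose just before it. calibration takes no time and is no camera call.
- ctrl.finish_job(): hands the job in, once; it reports no verdict.
Trained networks look in the newest picture that a camera, given by its name, has taken for a name from the list of things; names that differ only in an ending like _2 or _b are one class to them, and where a whole thing is asked for, a point or a joint stands for the part that bears it (a point fixed in the world has none). Each returns a list of dicts, best first, with "conf" (0 to 1); they miss things now and then, are a little off and sometimes report something else, mostly with a low value. They report only what shows in the picture. A call takes as long as a camera call. They do not tell look-alikes from the thing itself.
- ctrl.spot_in(label, camera): "centre" ([x, y, z] in mm, in world coordinates, good to about 4 mm: the middle of the surface that is visible of it).
The state is a dict: "clock": time; "qpos": joint angles; "qd": joint speeds; "tau": joint torques, N m; "eef_pos": TCP position; "tool_rot": TCP orientation; "force": force on the tool from outside, world axes, zero at the start; "torque": the same for the moment, N m; "width": finger opening in mm.
Only numpy, scipy, OpenCV 4.12 (cv2) and the standard library are available. Lean on these libraries where they do the work, as an engineer would, in place of code of your own. Each camera call takes 0.05 s, during which the arm holds its last target.

## Working session

There is one attempt and no reset: what is moved stays moved. The work goes in short steps, Python scripts to look and compute and a tool call to move; the robot and the scene stay as the last step left them, time stands still between calls to the robot, and variables do not carry over. Pictures are saved under pics/ and viewed, and the job is handed in when it is done.

Besides the shell and the picture viewer there is one more tool, called after ">>>" as a command line: name --pt "numbers of a row" for each row, then --argument value for the rest. arm_command: Moves the arm, as the interface text tells. Its arguments: {"type":"object","properties":{"series":{"type":"array"}},"required":["series"]}

```bash
mkdir -p pics; ls; python3 - <<'E'
from cell import ctrl
import cv2
s=ctrl.read_state(); print(s)
for n in("scene","top","wrist"):
    im=ctrl.get_image(n); cv2.imwrite(f"pics/{n}0.png",im); 
    c=ctrl.calibration(n); print(n,c)
E
```

```text
pics
{'clock': 0.0, 'qpos': array([-1.21779156,  0.62935796,  0.0384271 ,  1.51841908, -0.02700927,
        0.99628597, -0.01998448]), 'qd': array([ 5.76410110e-04, -9.51498751e-05,  8.76979107e-04,  6.80007751e-05,
        2.60129301e-05,  3.13955935e-04, -6.19100181e-04]), 'tau': array([ 1.21735051e-03, -5.63420641e+01,  1.22640934e+00, -1.93448746e+01,
        1.09544961e-02,  1.04330099e-02,  7.35781441e-06]), 'eef_pos': array([264.03434094, 593.24526297, 230.36481344]), 'tool_rot': array([-1.56520126,  1.56884344, -1.98398469]), 'force': array([-1.22472476, -0.19543544,  1.33954958]), 'torque': array([ 0.00540964,  0.00055956, -0.03345942]), 'width': 85.47752395306648}
scene {'fovy': 51.6840249174593, 'cx': 261.9402018525793, 'cy': 190.57206121911997, 'cam_to_world': array([[-8.18440218e-01, -4.84365137e-01,  3.09105198e-01,
         8.15705223e+02],
       [ 5.74485111e-01, -7.00155685e-01,  4.23968009e-01,
         5.89825389e+02],
       [ 1.10664384e-02,  5.24568804e-01,  8.51296132e-01,
         1.01299429e+03],
       [ 0.00000000e+00,  0.00000000e+00,  0.00000000e+00,
   
[... 202 characters left out ...]
2],
       [-9.99798059e-01,  2.00485950e-02, -1.37650922e-03,
         1.37058854e+02],
       [ 2.46222483e-03,  1.90193214e-01,  9.81743591e-01,
         1.54331457e+03],
       [ 0.00000000e+00,  0.00000000e+00,  0.00000000e+00,
         1.00000000e+00]])}
wrist {'fovy': 60.58478621998068, 'cx': 254.7202783797811, 'cy': 193.7400525165891, 'T_tool_cam': array([[-5.30418231e-04,  2.76082860e-01, -9.61133691e-01,
        -1.41582053e+02],
       [ 9.99999857e-01,  2.10349543e-04, -4.91444901e-04,
         3.21893470e-01],
       [ 6.64945194e-05, -9.61133815e-01, -2.76082932e-01,
        -6.91952256e+01],
       [ 0.00000000e+00,  0.00000000e+00,  0.00000000e+00,
         1.00000000e+00]])}
```

View pics/scene0.png

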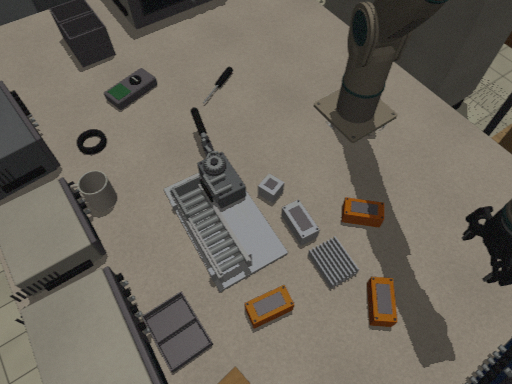

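View pics/top0.png

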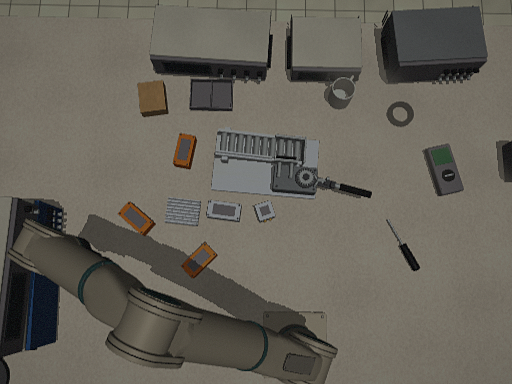

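View pics/wrist0.png

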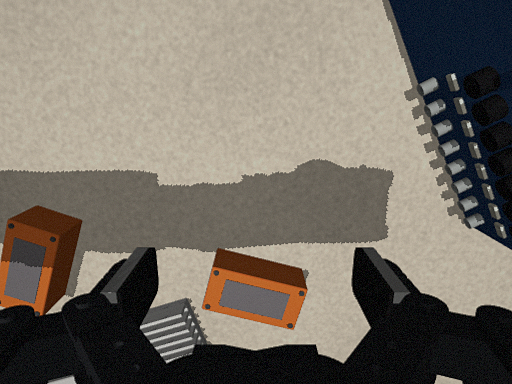

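```bash
python3 - <<'E'
from cell import ctrl
for cam in("scene","top"):
  for l in("unit","lane","nest","grip_mid","thumb_tab","handle","pad","heatsink","short_module"):
    try: print(cam,l,[(d['centre'].round(0) if hasattr(d['centre'],'round') else d['centre'],round(d['conf'],2)) for d in ctrl.spot_in(l,cam)])
    except Exception as e: print(cam,l,e)
print(ctrl.read_state()['clock'])
E
```

```text
scene unit [([435.8, 247.4, 52.3], 0.95), ([407.0, 535.6, 50.2], 0.9), ([277.0, 319.9, 53.9], 0.76), ([638.9, 387.2, 47.5], 0.74)]
scene lane [([651.8, 128.9, 61.3], 0.71)]
scene nest [([608.0, 111.0, 48.8], 0.71), ([524.8, -76.9, 93.9], 0.28)]
scene grip_mid [([513.7, -111.3, 90.1], 0.66)]
scene thumb_tab [([526.1, -75.4, 95.9], 0.44)]
scene handle [([653.4, 126.4, 61.0], 0.67), ([514.0, -109.3, 86.1], 0.63)]
scene pad [([605.1, 41.3, 97.7], 0.67)]
scene heatsink [([431.8, 384.9, 30.1], 0.97), ([511.3, -108.1, 90.5], 0.55), ([655.4, 129.0, 56.9], 0.22)]
scene short_module [([440.0, 108.4, 47.6], 0.73)]
top unit [([261.8, 314.6, 46.9], 0.98), ([429.0, 234.7, 48.7], 0.94), ([628.5, 376.0, 49.1], 0.86), ([391.4, 527.4, 48.8], 0.72)]
top lane [([649.8, 128.0, 62.1], 0.83)]
top nest [([586.1, 90.2, 46.9], 0.56)]
top grip_mid [([509.6, -109.6, 93.1], 0.69)]
top thumb_tab [([527.2, -75.1, 93.0], 0.45)]
top handle [([510.4, -106.8, 88.1], 0.7)]
top pad [([603.8, 38.1, 99.8], 0.59)]
top heatsink [([425.9, 378.4, 25.0], 0.6)]
top short_module [([425.0, 103.0, 45.6], 0.89)]
1.05
```

```bash
cat > h.py <<'E'
from cell import ctrl
import numpy as np, cv2
from scipy.spatial.transform import Rotation as R
def cam(name,st=None):
    c=ctrl.calibration(name); f=192/np.tan(np.radians(c['fovy']/2))
    if name=='wrist':
        T=np.eye(4); T[:3,:3]=R.from_euler('xyz',st['tool_rot']).as_matrix(); T[:3,3]=st['eef_pos']
        T=T@c['T_tool_cam']
    else: T=c['cam_to_world']
    return f,c['cx'],c['cy'],np.array(T)
def proj(C,p):
    f,cx,cy,T=C; q=T[:3,:3].T@(np.asarray(p,float)-T[:3,3]); return np.array([cx+f*q[0]/-q[2], cy-f*q[1]/-q[2]])
def back(C,u,v,z):
    f,cx,cy,T=C; d=T[:3,:3]@np.array([(u-cx)/f,-(v-cy)/f,-1]); o=T[:3,3]; return o+d*(z-o[2])/d[2]
def crop(im,x0,y0,x1,y1,s,fn): cv2.imwrite(fn,cv2.resize(im[y0:y1,x0:x1],None,fx=s,fy=s,interpolation=cv2.INTER_CUBIC))
E
python3 - <<'E'
from h import *
t=cv2.imread('pics/top0.png'); s=cv2.imread('pics/scene0.png')
crop(t,170,115,380,225,3.8,'pics/topc.png'); crop(s,150,95,350,295,3,'pics/scenec.png')
E
```

```text
(no output)
```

View pics/topc.png

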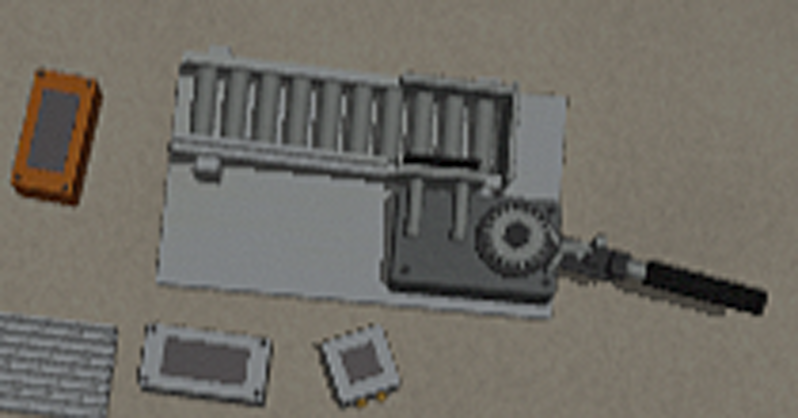

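View pics/scenec.png

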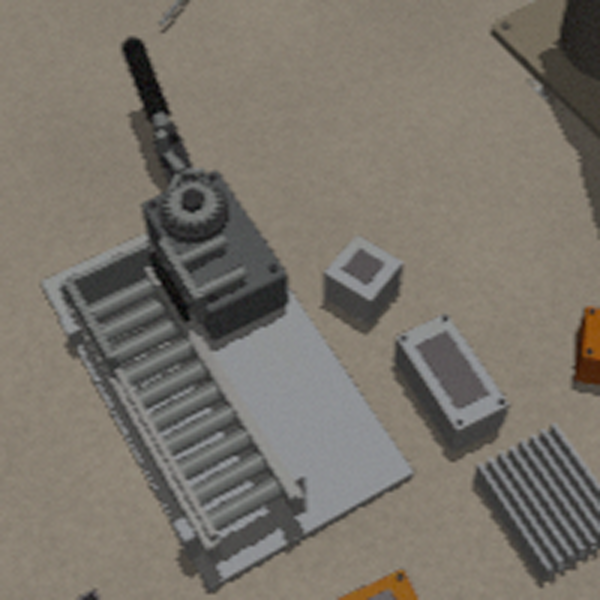

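```bash
python3 - <<'E'
from h import *
s=ctrl.read_state(); print(R.from_euler('xyz',s['tool_rot']).as_matrix().round(3))
C=cam('top'); S=cam('scene')
# crop->px
for n,(x,y),z in [('U1',(152,327),50),('U2',(270,340),50),('U3',(264,404),50),('U4',(141,388),50),('axis',(516,234),85),('gripEnd',(763,300),85),('gripIn',(648,275),85)]:
    print('top',n,back(C,170+x/3.8,115+y/3.8,z).round(0))
for n,(x,y),z in [('U',(398,337),50),('U',(446,318),50),('U',(506,402),50),('U',(456,430),50),('axis',(191,201),85),('gripEnd',(131,42),85),('gripIn',(160,115),85)]:
    print('scene',n,back(S,150+x/3,95+y/3,z).round(0))
E
```

```text
[[-0.     0.407  0.914]
 [ 0.     0.914 -0.407]
 [-1.     0.    -0.   ]]
top U1 [456. 287.  50.]
top U2 [447. 183.  50.]
top U3 [390. 187.  50.]
top U4 [402. 294.  50.]
top axis [538. -29.  85.]
top gripEnd [ 484. -241.   85.]
top gripIn [ 504. -142.   85.]
scene U [450. 188.  50.]
scene U [401. 197.  50.]
scene U [410. 297.  50.]
scene U [464. 293.  50.]
scene axis [537. -30.  85.]
scene gripEnd [ 482. -241.   85.]
scene gripIn [ 508. -139.   85.]
```

>>> arm_command --pt "1 1.2 -2.1 0.5 0 0 -5.1" --pt "1 1.2 -2.1 0.5 0 0 -5.1" --pt "1 1.2 -2.1 0.5 0 0 -5.1" --pt "1 1.2 -2.1 0.5 0 0 -5.1" --pt "1 1.2 -2.1 0.5 0 0 -5.1" --pt "1 1.2 -2.1 0.5 0 0 -5.1" --pt "1 1.2 -2.1 0.5 0 0 -5.1" --pt "1 1.2 -2.1 0.5 0 0 -5.1" --pt "1 1.2 -2.1 0.5 0 0 -5.1" --pt "1 1.2 -2.1 0.5 0 0 -5.1" --pt "1 1.2 -2.1 0.5 0 0 -5.1" --pt "1 1.2 -2.1 0.5 0 0 -5.1" --pt "1 1.2 -2.1 0.5 0 0 -5.1" --pt "1 1.2 -2.1 0.5 0 0 -5.1" --pt "1 0 0 0 0 0 0" --pt "1 0 0 0 0 0 0"

```text
clock: 2.38
eef_pos: [433.2, 298.7, 301.9]
tool_rot: [2.133, 1.57, 0.465]
force: [-0.8, 1.1, -0.4]
width: 85.6
```

```bash
python3 - <<'E'
from h import *
import pickle
s=ctrl.read_state(); im=ctrl.get_image('wrist'); print(s['clock'],s['eef_pos'],s['qpos'].round(2),s['qd'].round(2))
cv2.imwrite('pics/w1.png',im); pickle.dump(s,open('s1.pkl','wb'))
cv2.imwrite('pics/w1b.png',cv2.resize(im,(800,600),interpolation=cv2.INTER_CUBIC))
for l in("unit","lane","nest","pad","short_module","heatsink"): print(l,[(d['centre'],round(d['conf'],2)) for d in ctrl.spot_in(l,'wrist')])
E
```

```text
2.3833 [433.22004574 298.69447078 301.85638759] [-0.95  0.4   0.42  1.78 -0.19  1.01 -0.56] [-0.03  0.01 -0.05 -0.   -0.01  0.    0.  ]
unit [([381.2, 478.5, 23.7], 0.75), ([427.7, 250.0, 52.5], 0.64), ([267.3, 325.7, 53.6], 0.58), ([628.0, 385.0, 50.9], 0.56)]
lane [([651.8, 196.2, 66.2], 0.83)]
nest [([601.2, 192.3, 13.2], 0.79)]
pad []
short_module [([430.9, 117.3, 49.9], 0.64)]
heatsink [([426.4, 385.5, 14.7], 0.57)]
```

View pics/w1b.png

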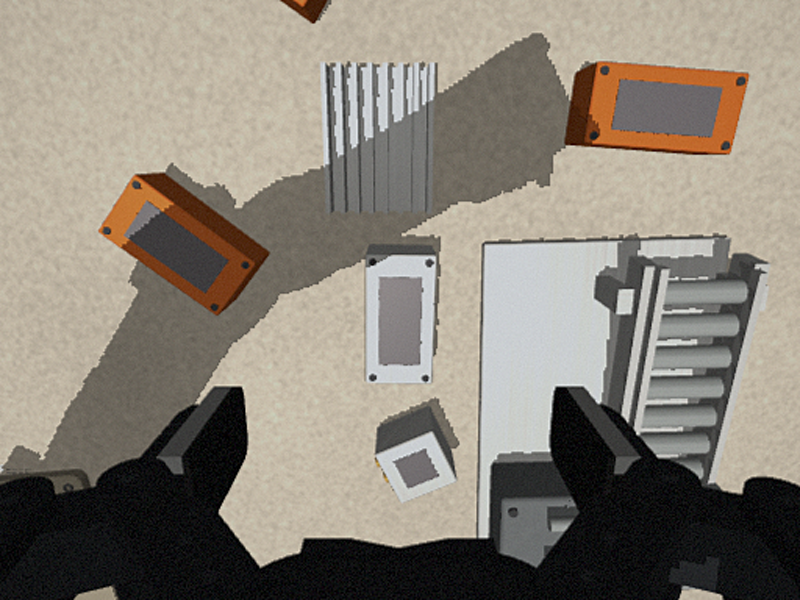

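```bash
python3 - <<'E'
from h import *
import pickle
s=pickle.load(open('s1.pkl','rb')); C=cam('wrist',s); k=1.5625
M=R.from_euler('xyz',s['tool_rot']).as_matrix(); print(M.round(3))
def b(u,v,z): return back(C,u/k,v/k,z)
P=np.array([b(*p,50) for p in [(367,257),(437,257),(432,383),(366,383)]]); print(P.round(0),P.mean(0))
print(np.linalg.norm(P[0]-P[1]),np.linalg.norm(P[1]-P[2]))
P=np.array([b(*p,50) for p in [(380,276),(422,276),(421,365),(379,365)]]); print('plate',P.round(0),P.mean(0))
print('plate edge',[b(u,v,8).round(0) for u,v in[(484,243),(479,530),(728,237)]])
print('rollers', [ [b(u,v,z).round(0) for u,v in ((662,293),(747,291))] for z in (72,)], [ [b(u,v,z).round(0) for u,v in ((645,447),(705,443))] for z in (60,)])
print('TCP px',proj(C,s['eef_pos'])*k)
E
```

```text
[[ 0.001  0.995 -0.097]
 [ 0.001 -0.097 -0.995]
 [-1.     0.001 -0.001]]
[[410. 295.  50.]
 [464. 290.  50.]
 [452. 184.  50.]
 [397. 190.  50.]] [430.78812362 239.81570119  50.        ]
54.39794202549201 106.61884231643324
plate [[418. 279.  50.]
 [451. 276.  50.]
 [444. 201.  50.]
 [410. 205.  50.]] [430.86846637 240.33218493  50.        ]
plate edge [array([508., 290.,   8.]), array([488.,  -1.,   8.]), array([715., 275.,   8.])]
rollers [[array([628., 251.,  72.]), array([692., 246.,  72.])]] [[array([626., 113.,  60.]), array([676., 112.,  60.])]]
TCP px [395.09751862 396.30445818]
```

>>> arm_command --pt "1 -0.1 -1.5 -2.0 0 0 0" --pt "1 -0.1 -1.5 -3.0 0 0 0" --pt "1 0 -1.5 -3.0 0 0 0" --pt "1 0 -1.4 -3.0 0 0 0" --pt "1 0 0 -3.0 0 0 0" --pt "1 0 0 -3.0 0 0 0" --pt "1 0 0 -2.0 0 0 0" --pt "1 0 0 -1.0 0 0 0" --pt "1 0 0 0 0 0 0" --pt "1 0 0 0 0 0 0"

```text
clock: 3.57
eef_pos: [430.5, 241.1, 101.5]
tool_rot: [-0.266, 1.571, -1.93]
force: [-0.3, -0.1, -0.1]
width: 85.4
```

```bash
python3 - <<'E'
from h import *
import pickle
s=ctrl.read_state(); im=ctrl.get_image('wrist'); print(s['clock'],s['eef_pos'],s['tool_rot'])
cv2.imwrite('pics/w2.png',im); pickle.dump(s,open('s2.pkl','wb'))
cv2.imwrite('pics/w2b.png',cv2.resize(im,(800,600),interpolation=cv2.INTER_CUBIC))
C=cam('wrist',s)
print([proj(C,p)*1.5625 for p in [(410,295,50),(464,290,50),(452,184,50),(397,190,50)]])
E
```

```text
3.5667 [430.53956418 241.06110896 101.47833049] [-0.2657482   1.57074733 -1.93048668]
[array([326.80549277, 206.73407165]), array([472.92296614, 206.47622912]), array([458.26055595, 458.71338836]), array([329.02494007, 457.09974233])]
```

View pics/w2b.png

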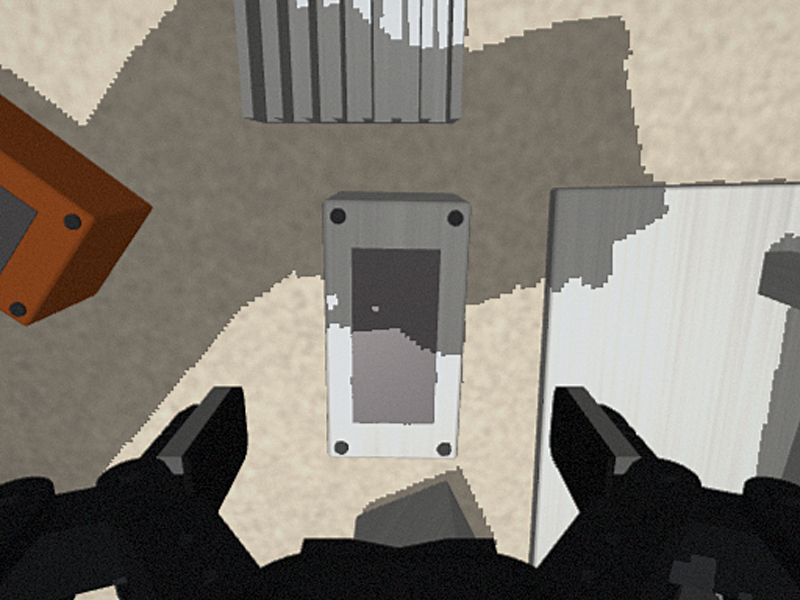

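```bash
python3 - <<'E'
from h import *
import pickle
s=pickle.load(open('s2.pkl','rb')); C=cam('wrist',s); k=1.5625
P=np.array([back(C,u/k,v/k,50) for u,v in [(352,249),(440,249),(434,423),(352,423)]]); print(P.round(0),P.mean(0))
P=np.array([back(C,u/k,v/k,50) for u,v in [(324,201),(470,203),(457,458),(329,458)]]); print(P.round(0),P.mean(0))
print([back(C,u/k,v/k,8).round(0) for u,v in [(553,190),(540,480),(799,183)]])
E
```

```text
[[417. 278.  50.]
 [451. 275.  50.]
 [443. 202.  50.]
 [409. 205.  50.]] [429.94152218 240.21294323  50.        ]
[[409. 297.  50.]
 [463. 291.  50.]
 [451. 184.  50.]
 [397. 190.  50.]] [430.16233666 240.62803016  50.        ]
[array([506., 289.,   8.]), array([497., 140.,   8.]), array([615., 282.,   8.])]
```

>>> arm_command --pt "1 0 0 -2.0 0 0 0" --pt "1 0 0 -3.0 0 0 0" --pt "1 0 0 -2.4 0 0 0" --pt "1 0 0 -1.0 0 0 0" --pt "1 0 0 0 0 0 0" --pt "0 0 0 0 0 0 0" --pt "0 0 0 0 0 0 0" --pt "0 0 0 0 0 0 0" --pt "0 0 0 0 0 0 0" --pt "0 0 0 0 0 0 0" --pt "0 0 0 0 0 0 0"

```text
clock: 4.53
eef_pos: [430.7, 241.4, 19.0]
tool_rot: [2.464, 1.569, 0.799]
force: [-0.1, -0.6, 4.7]
width: 54.9
```

>>> arm_command --pt "0 0 0 1.0 0 0 0" --pt "0 0 0 2.0 0 0 0" --pt "0 0 0 3.0 0 0 0" --pt "0 0 0 3.0 0 0 0" --pt "0 0 0 3.0 0 0 0" --pt "0 0 0 3.0 0 0 0" --pt "0 0 0 2.0 0 0 0" --pt "0 0 0 1.0 0 0 0" --pt "0 0 0 0 0 0 0"

```text
clock: 5.28
eef_pos: [431.2, 241.5, 199.8]
tool_rot: [2.329, 1.566, 0.665]
force: [0.1, 0.7, -5.4]
width: 55.2
```

```bash
python3 - <<'E'
from h import *
import pickle
s=ctrl.read_state(); im=ctrl.get_image('wrist'); print(s['clock'],s['eef_pos'],s['tool_rot'],s['force'],s['width'],s['qpos'].round(2))
cv2.imwrite('pics/w3.png',im); pickle.dump(s,open('s3.pkl','wb'))
cv2.imwrite('pics/w3b.png',cv2.resize(im,(800,600),interpolation=cv2.INTER_CUBIC))
im=ctrl.get_image('top');cv2.imwrite('pics/t3.png',im);crop(im,170,115,380,265,3.8,'pics/t3b.png')
im=ctrl.get_image('scene');cv2.imwrite('pics/sc3.png',im);crop(im,150,95,350,295,3,'pics/sc3b.png')
E
```

```text
5.2833 [431.16219262 241.4796747  199.8371749 ] [2.32932791 1.56594279 0.6645639 ] [ 0.11265008  0.70314893 -5.41272114] 55.16146862048595 [-0.84  0.48  0.39  1.99 -0.27  0.72 -0.38]
```

View pics/w3b.png

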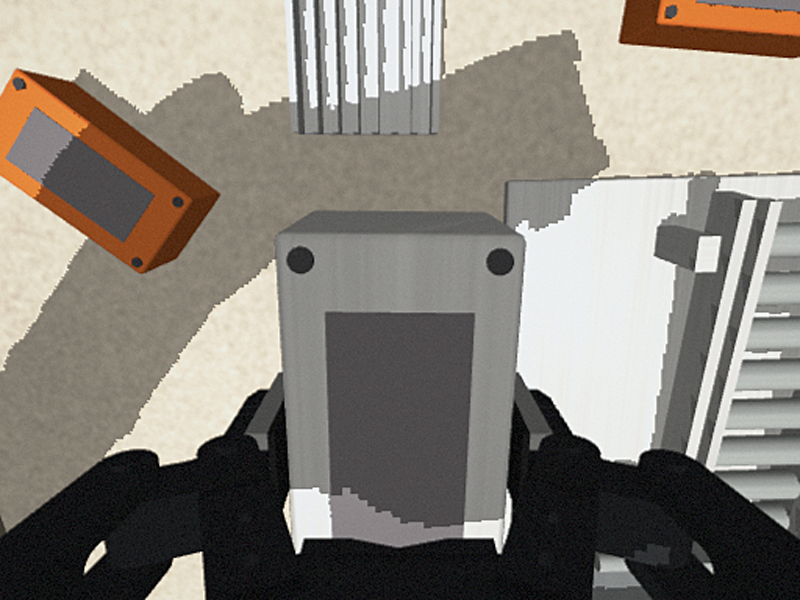

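View pics/t3b.png

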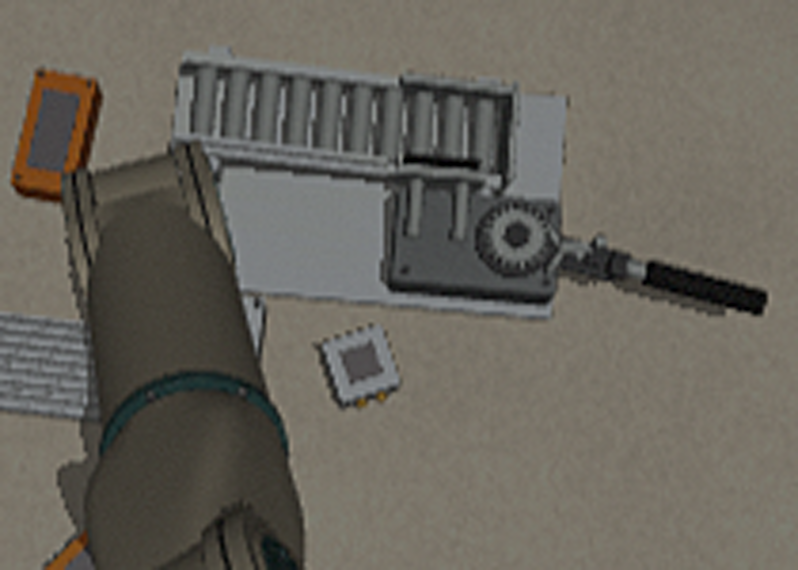

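View pics/sc3b.png

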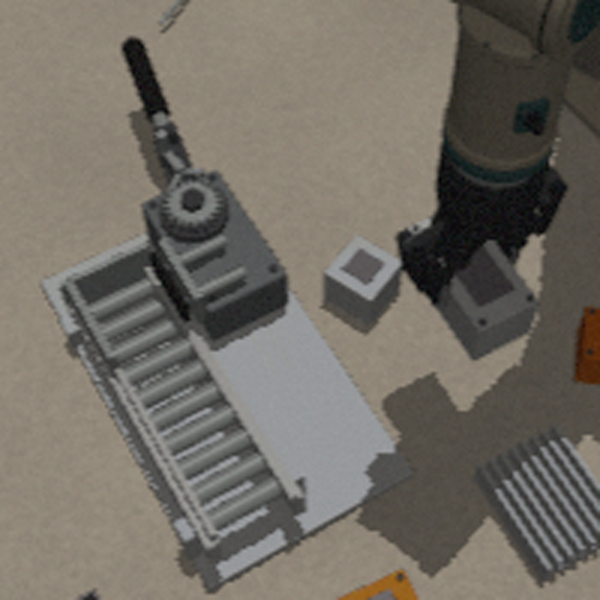

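>>> arm_command --pt "0 1.0 -0.6 1.0 0 0 0" --pt "0 2.5 -1.5 1.5 0 0 0" --pt "0 3.0 -1.8 1.5 0 0 0" --pt "0 3.0 -1.8 1.0 0 0 0" --pt "0 3.0 -1.8 1.0 0 0 0.4" --pt "0 3.0 -1.8 1.0 0 0 0.4" --pt "0 3.0 -1.8 0 0 0 0.4" --pt "0 2.4 -1.4 0 0 0 0.4" --pt "0 1.0 -0.6 0 0 0 0" --pt "0 0 0 0 0 0 0" --pt "0 0 0 0 0 0 0"

```text
clock: 6.35
eef_pos: [648.1, 109.0, 264.3]
tool_rot: [-1.363, 1.565, -3.002]
force: [0.5, 0.1, -5.9]
width: 55.2
```

```bash
python3 - <<'E'
from h import *
import pickle
s=ctrl.read_state(); im=ctrl.get_image('wrist'); print(s['clock'],s['eef_pos'],s['tool_rot'],s['force'],s['width'],s['qpos'].round(2))
print(R.from_euler('xyz',s['tool_rot']).as_matrix().round(3))
cv2.imwrite('pics/w4.png',im); pickle.dump(s,open('s4.pkl','wb'))
cv2.imwrite('pics/w4b.png',cv2.resize(im,(800,600),interpolation=cv2.INTER_CUBIC))
E
```

```text
6.35 [648.10791973 109.03603796 264.26685683] [-1.36303596  1.5652585  -3.00187121] [ 0.51913241  0.09070101 -5.91571026] 55.1998975169936 [-0.43  0.64  0.4   1.46 -0.26  1.1  -0.05]
[[-0.005  0.998 -0.068]
 [-0.001 -0.068 -0.998]
 [-1.    -0.005  0.001]]
```

View pics/w4b.png

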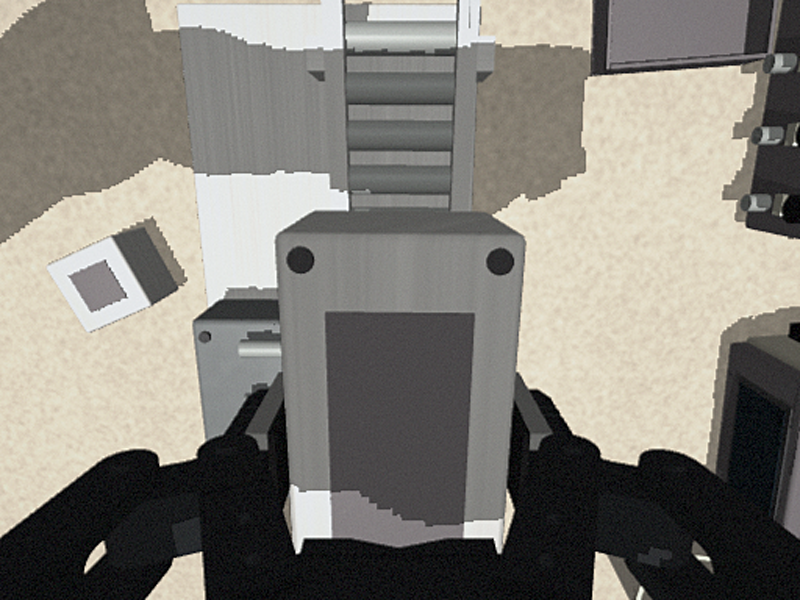

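```bash
python3 - <<'E'
from h import *
import pickle
k=1.5625
C=cam('wrist',pickle.load(open('s4.pkl','rb')))
for row,l,r,z in [(35,345,456.5,70),(90,346,455.5,66),(135,348,454,62),(190,350,452,59)]:
    a=back(C,l/k,row/k,z+8);b=back(C,r/k,row/k,z+8); print(row,a.round(1),b.round(1),((a+b)/2).round(1),'w@rail',(b-a)[0].round(1), 'y on roller',back(C,400/k,row/k,z)[1].round(1))
print('plate corner',back(C,179/k,5/k,8),back(C,207/k,290/k,8))
C1=cam('wrist',pickle.load(open('s1.pkl','rb')))
print('rail upper ends',back(C1,652/k,264/k,84),back(C1,750/k,256/k,84),back(C1,728/k,237/k,8), back(C1,484/k,243/k,8))
T=cam('top'); f=lambda x,y,z: back(T,170+x/3.8,115+y/3.8,z).round(1)
print('stop top face',f(512,90,70),f(505,180,70)); print('plate low edge',f(565,97,8),f(550,318,8),'up left',f(160,283,8))
print('rail up ends',f(180,65,84),f(170,150,84),'rail low break',f(400,75,73))
print('housing corners',f(388,188,70),f(390,292,70),f(555,300,70),f(558,200,70))
S=cam('scene'); g=lambda x,y,z: back(S,150+x/3,95+y/3,z).round(1)
print('scene plate',g(40,284,8),g(411,470,8),g(213,590,8)); print('stop',g(65,282,70),g(150,248,70)); print('rail ends',g(208,545,84),g(300,490,84))
E
```

```text
35 [626.9 247.6  78. ] [691.1 243.1  78. ] [659.  245.4  78. ] w@rail 64.2 y on roller 247.0
90 [624.2 218.6  74. ] [689.9 214.1  74. ] [657.1 216.4  74. ] w@rail 65.6 y on roller 217.3
135 [622.6 193.1  70. ] [688.4 188.6  70. ] [655.5 190.8  70. ] w@rail 65.8 y on roller 191.2
190 [620.4 159.5  67. ] [686.1 155.   67. ] [653.3 157.2  67. ] w@rail 65.7 y on roller 156.8
plate corner [508.1434085  288.89872333   8.        ] [492.70940529  85.70622963   8.        ]
rail upper ends [614.38243503 276.90005724  84.        ] [683.50814047 275.97343442  84.        ] [714.69448766 274.92625437   8.        ] [507.52872435 289.94246971   8.        ]
stop top face [672.9 -27.   70. ] [590.2 -20.8  70. ]
plate low edge [687.4 -83.    8. ] [479. -68.   8.] up left [504.  285.2   8. ]
rail up ends [685.3 267.7  84. ] [607.5 273.6  84. ] rail low break [683.8  72.9  73. ]
housing corners [580.8  82.1  70. ] [487.6  79.2  70. ] [483.5 -64.1  70. ] [573.  -67.3  70. ]
scene plate [690. -80.   8.] [506.9 288.    8. ] [712.7 279.3   8. ]
stop [677.7 -27.5  70. ] [593.5 -15.4  70. ]
rail ends [704.2 269.1  84. ] [616.7 272.4  84. ]
```

>>> arm_command --pt "0 0.1 1.0 -1.0 1.0 -0.1 0" --pt "0 0.1 1.5 -2.0 1.0 -0.1 0" --pt "0 0.1 1.5 -2.5 1.0 -0.1 0" --pt "0 0.1 1.2 -2.5 1.0 -0.1 0" --pt "0 0.1 1.0 -2.5 1.0 0 0" --pt "0 0.2 1.0 -2.4 1.0 0 0" --pt "0 0 0 -2.0 0 0 0" --pt "0 0 0 0 0 0 0" --pt "0 0 0 0 0 0 0"

```text
clock: 7.15
eef_pos: [654.2, 182.9, 116.7]
tool_rot: [-3.104, 1.466, 1.543]
force: [1.1, -0.7, -4.7]
width: 55.2
```

```bash
python3 - <<'E'
from h import *
import pickle
s=ctrl.read_state(); im=ctrl.get_image('wrist'); print(s['clock'],s['eef_pos'],s['force'],s['width'])
M=R.from_euler('xyz',s['tool_rot']).as_matrix();print(M.round(3), np.degrees(np.arcsin(-M[2,2])))
cv2.imwrite('pics/w5.png',im); pickle.dump(s,open('s5.pkl','wb'))
cv2.imwrite('pics/w5b.png',cv2.resize(im,(800,600),interpolation=cv2.INTER_CUBIC))
im=ctrl.get_image('scene');crop(im,150,95,350,295,3,'pics/sc5b.png')
E
```

```text
7.15 [654.24232022 182.92311445 116.73896383] [ 1.10970499 -0.7096637  -4.69550667] 55.19992337127891
[[ 0.003  0.998 -0.065]
 [ 0.104 -0.065 -0.992]
 [-0.995 -0.004 -0.104]] 5.989266662132982
```

View pics/w5b.png

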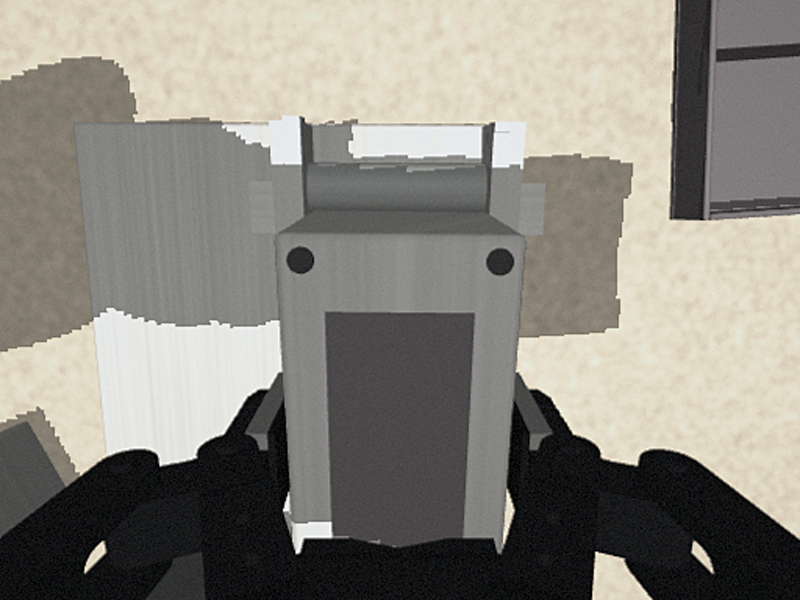

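View pics/sc5b.png

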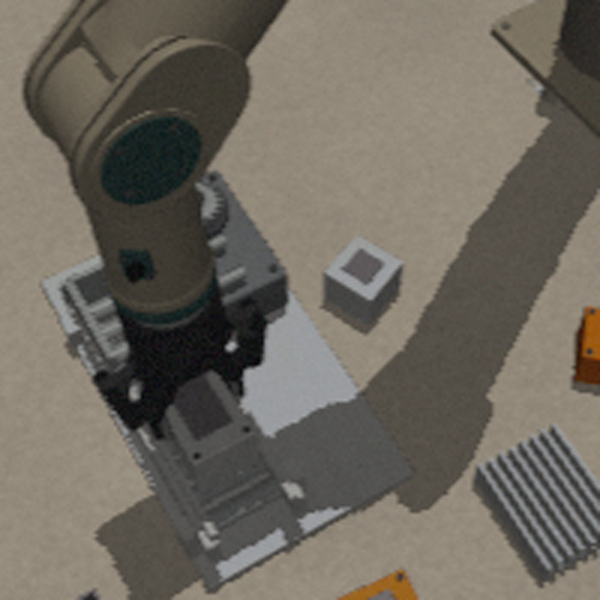

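```bash
python3 - <<'E'
from h import *
import pickle
k=1.5625
C=cam('wrist',pickle.load(open('s5.pkl','rb')))
a=back(C,303/k,122/k,84);b=back(C,489/k,124/k,84); print(a,b,(a+b)/2)
a=back(C,306/k,185/k,80);b=back(C,488/k,185/k,80); print(a,b,(a+b)/2)
E
```

```text
[628.59034794 269.43021043  84.        ] [691.05736326 264.67838877  84.        ] [659.8238556 267.0542996  84.       ]
[626.91115454 248.98703723  80.        ] [690.70768426 244.81697951  80.        ] [658.8094194  246.90200837  80.        ]
```

>>> arm_command --pt "0 0 0 -1.0 0 0 0" --pt "0 0 0 -1.0 0 0 0" --pt "0 0 0 -0.5 0 0 0" --pt "0 0 0 -0.2 0 0 0" --pt "0 0 0 0 0 0 0"

```text
clock: 7.67
eef_pos: [655.7, 181.7, 90.3]
tool_rot: [-3.126, 1.466, 1.52]
force: [0.9, -0.0, -5.6]
width: 54.7
```

>>> arm_command --pt "0 0 0 -0.1 0 0 0" --pt "0 0 0 -0.1 0 0 0" --pt "0 0 0 -0.1 0 0 0" --pt "0 0 0 0 0 0 0"

```text
clock: 8.0
eef_pos: [656.4, 181.9, 88.4]
tool_rot: [3.14, 1.466, 1.503]
force: [-0.8, -0.2, -5.1]
width: 55.0
```

>>> arm_command --pt "0 0 0 -0.1 0 0 0" --pt "0 0 0 -0.1 0 0 0" --pt "0 0 0 0 0 0 0"

```text
clock: 8.25
eef_pos: [656.2, 181.8, 86.1]
tool_rot: [-3.139, 1.466, 1.507]
force: [-0.2, -0.5, -6.0]
width: 54.9
```

>>> arm_command --pt "0 0 0 -0.1 0 0 0" --pt "0 0 0 0 0 0 0"

```text
clock: 8.42
eef_pos: [656.4, 181.9, 85.8]
tool_rot: [3.14, 1.466, 1.503]
force: [-2.0, 0.7, -2.3]
width: 55.1
```

>>> arm_command --pt "0 0 0 -0.1 0 0 0" --pt "0 0 0 0 0 0 0"

```text
clock: 8.58
eef_pos: [656.4, 181.9, 85.8]
tool_rot: [3.139, 1.465, 1.502]
force: [-4.3, -0.7, 5.2]
width: 54.9
```

>>> arm_command --pt "0 0 0 0.06 0 0 0" --pt "1 0 0 0 0 0 0" --pt "1 0 0 0 0 0 0" --pt "1 0 0 0 0 0 0" --pt "1 0 0 0 0 0 0" --pt "1 0 0 0 0 0 0" --pt "1 0 0 0 0 0 0"

```text
clock: 9.17
eef_pos: [656.5, 181.9, 84.9]
tool_rot: [3.139, 1.466, 1.501]
force: [-0.4, 0.5, 0.1]
width: 85.2
```

```bash
python3 - <<'E'
from h import *
s=ctrl.read_state(); im=ctrl.get_image('wrist'); print(s['clock'],s['eef_pos'],s['force'],s['width'])
cv2.imwrite('pics/w6b.png',cv2.resize(im,(800,600),interpolation=cv2.INTER_CUBIC))
im=ctrl.get_image('top');crop(im,170,115,380,265,3.8,'pics/t6b.png')
E
```

```text
9.1667 [656.47303997 181.8953071   84.9200312 ] [-0.3691923   0.53879759  0.14497534] 85.19795004731785
```

View pics/w6b.png

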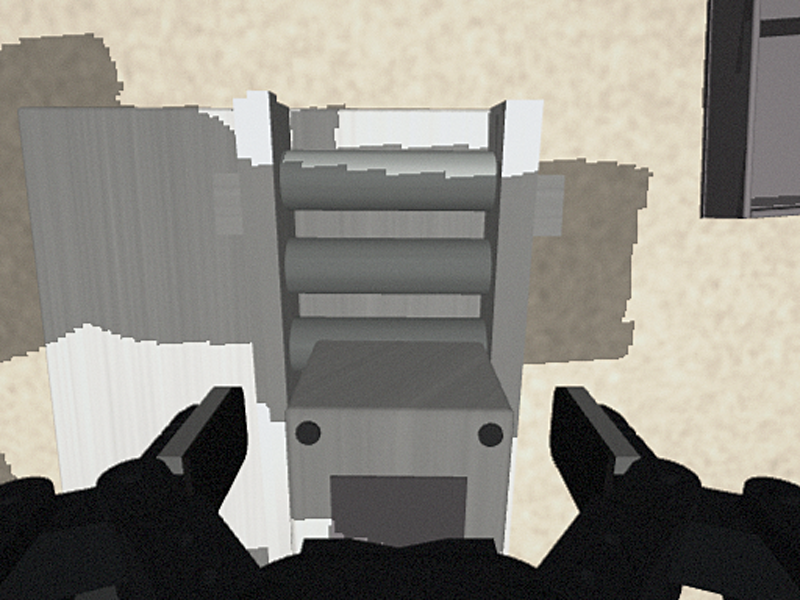

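View pics/t6b.png

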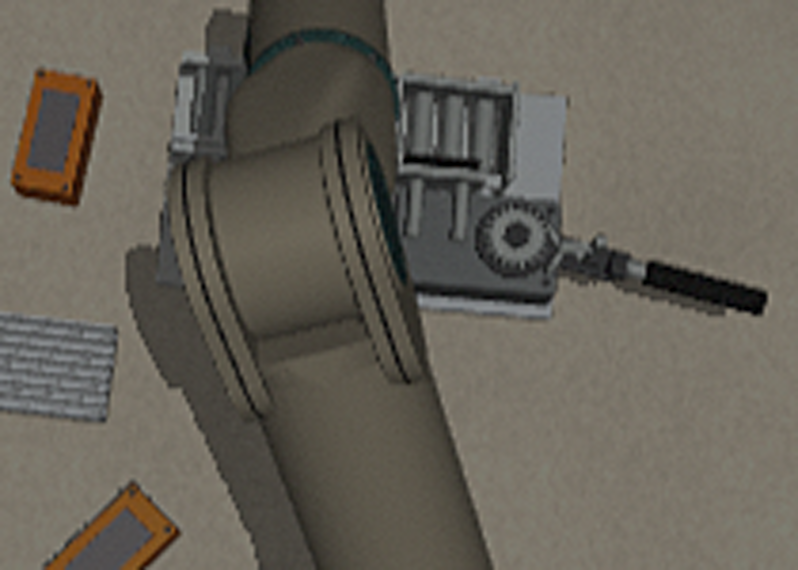

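>>> arm_command --pt "1 0 0 2.0 0 0 0" --pt "1 0 0 3.5 0 0 0" --pt "1 0 0 3.5 0 0 0" --pt "1 0 0 3.5 -1 0.1 0" --pt "0 -1.0 -2.0 3.0 -1 0.1 0" --pt "0 -1.4 -3.2 2.0 -1 0.1 0" --pt "0 -1.4 -3.2 1.5 -1 0.1 0" --pt "0 -1.4 -3.2 1.5 -1 0 0" --pt "0 -1.4 -3.2 1.0 -1 0 0" --pt "0 -1.4 -3.2 0 0 0 0" --pt "0 -1.4 -3.2 0 0 0 0" --pt "0 -1.4 -3.2 0 0 0 0" --pt "0 -1.0 -2.0 0 0 0 0" --pt "0 -0.6 -1.0 0 0 0 0" --pt "0 0 0 0 0 0 0" --pt "0 0 0 0 0 0 0"

```text
clock: 10.6
eef_pos: [532.8, -91.2, 300.0]
tool_rot: [2.608, 1.569, 0.971]
force: [0.8, 0.8, -0.2]
width: 0.2
```

```bash
python3 - <<'E'
from h import *
import pickle
s=ctrl.read_state(); im=ctrl.get_image('wrist'); print(s['clock'],s['eef_pos'],s['force'],s['width'])
M=R.from_euler('xyz',s['tool_rot']).as_matrix();print(M.round(3)); pickle.dump(s,open('s7.pkl','wb'))
cv2.imwrite('pics/w7b.png',cv2.resize(im,(800,600),interpolation=cv2.INTER_CUBIC))
im=ctrl.get_image('scene');crop(im,150,95,350,295,3,'pics/sc7b.png')
E
```

```text
10.6 [532.83171742 -91.19278229 300.03176522] [ 0.75724866  0.82609718 -0.218081  ] 0.1677609439096397
[[ 0.001  0.998 -0.066]
 [ 0.001 -0.066 -0.998]
 [-1.     0.001 -0.001]]
```

View pics/w7b.png

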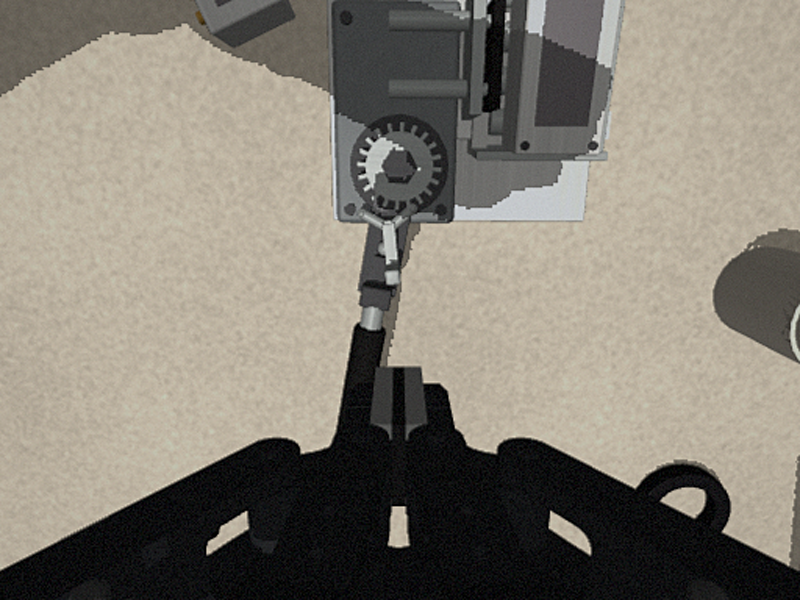

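View pics/sc7b.png

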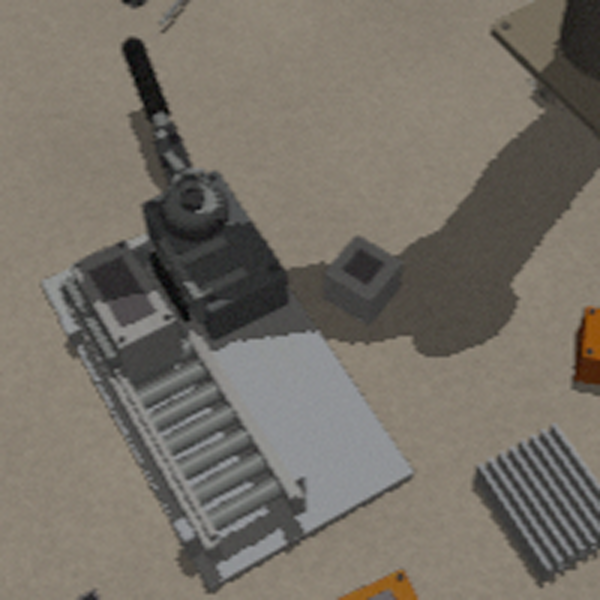

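```bash
python3 - <<'E'
from h import *
import pickle
im=cv2.imread('pics/w7b.png'); crop(im,320,100,480,340,3,'pics/w7c.png')
s=pickle.load(open('s7.pkl','rb'));C=cam('wrist',s);k=1.5625
for n,u,v,z in [('axis(hex)',399,166,105),('tab',392,272,117),('tabend',393,282,105),('grip in',370,330,85),('gripfar',355,400,85)]:
    print(n,back(C,u/k,v/k,z).round(1))
E
```

```text
axis(hex) [538.9 -27.5 105. ]
tab [530.  -93.1 117. ]
tabend [ 529.9 -102.7  105. ]
grip in [ 510.  -142.5   85. ]
gripfar [ 494.  -197.9   85. ]
```

View pics/w7c.png

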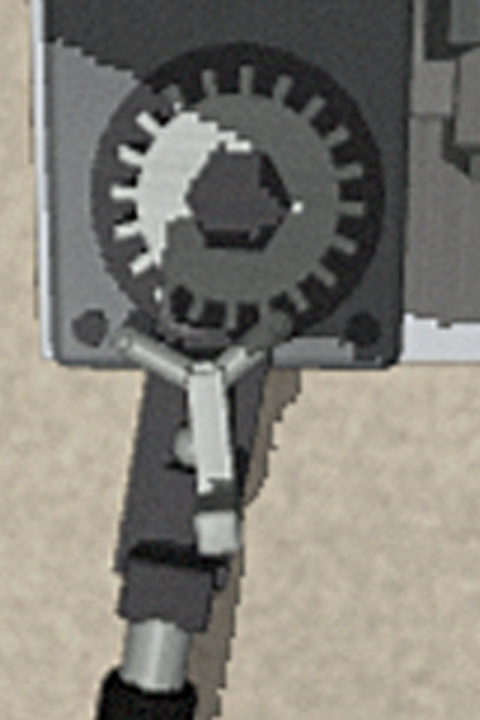

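```bash
python3 - <<'E'
from h import *
import pickle
s=pickle.load(open('s7.pkl','rb'));C=cam('wrist',s);k=1.5625
t=back(C,392.7/k,277.7/k,117); A=np.array([538.5,-28,117]); d=np.array([-.252,-.968]); c=np.array([-.968,.252])
r=(t-A)[:2]; print(t, r@d, r@c, 'pawl',np.arctan2(r@c,r@d-40))
for a in (0,.45,.3):
    p=A[:2]+40*d+30*(np.cos(a)*d+np.sin(a)*c); print(a,p)
E
```

```text
[530.15016957 -96.90649941 117.        ] 68.80564870150307 -9.281801995080544 pawl -0.311716875680239
0 [520.86 -95.76]
0.45 [508.9812208  -89.58064441]
0.3 [512.61574934 -92.22883888]
```

>>> arm_command --pt "0 1.5 -0.6 0 0 0 -5.4" --pt "0 1.5 -0.6 -1.0 0 0 -5.4" --pt "0 1.0 -0.5 -2.5 0 0 0" --pt "0 0 0 -3.5 0 0 0" --pt "0 0 0 -3.5 0 0 0" --pt "0 0 0 -3.5 0 0 0" --pt "0 0 0 -3.0 0 0 0" --pt "0 0 0 -2.0 0 0 0" --pt "0 0 0 -1.0 0 0 0" --pt "0 0 0 0 0 0 0" --pt "0 0 0 0 0 0 0"

```text
clock: 11.62
eef_pos: [573.1, -108.3, 100.0]
tool_rot: [2.343, 1.57, 0.519]
force: [-0.3, -0.6, 0.8]
width: 0.2
```

```bash
python3 - <<'E'
from h import *
import pickle
s=ctrl.read_state(); im=ctrl.get_image('wrist'); print(s['clock'],s['eef_pos'],s['force'],s['width'])
M=R.from_euler('xyz',s['tool_rot']).as_matrix();print(M.round(3)); pickle.dump(s,open('s8.pkl','wb'))
cv2.imwrite('pics/w8b.png',cv2.resize(im,(800,600),interpolation=cv2.INTER_CUBIC))
E
```

```text
11.6167 [ 573.14306453 -108.25111134  100.02888431] [-0.26781169 -0.61977169  0.80529598] 0.15166796309183542
[[ 0.     0.968 -0.251]
 [ 0.    -0.251 -0.968]
 [-1.     0.    -0.   ]]
```

View pics/w8b.png

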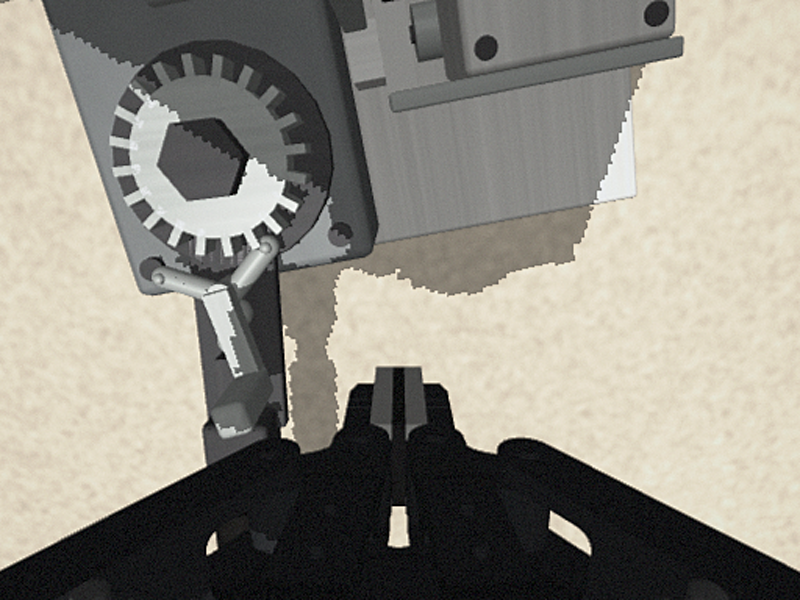

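>>> arm_command --pt "0 -0.97 0.25 -0.2 0 0 0" --pt "0 -0.97 0.25 0 0 0 0" --pt "0 -0.97 0.25 0 0 0 0" --pt "0 -0.48 0.13 0 0 0 0" --pt "0 -0.48 0.13 0 0 0 0" --pt "0 0 0 0 0 0 0"

```text
clock: 12.17
eef_pos: [533.5, -98.7, 98.9]
tool_rot: [2.258, 1.57, 0.432]
force: [0.7, -0.1, -0.0]
width: -0.2
```

```bash
python3 - <<'E'
from h import *
import pickle
s=ctrl.read_state(); im=ctrl.get_image('wrist'); print(s['clock'],s['eef_pos'],s['force'],s['width'])
cv2.imwrite('pics/w9b.png',cv2.resize(im,(800,600),interpolation=cv2.INTER_CUBIC))
E
```

```text
12.1667 [533.53019788 -98.68064207  98.90799228] [ 0.66836864 -0.09792798 -0.02935457] -0.1602680621995736
```

View pics/w9b.png

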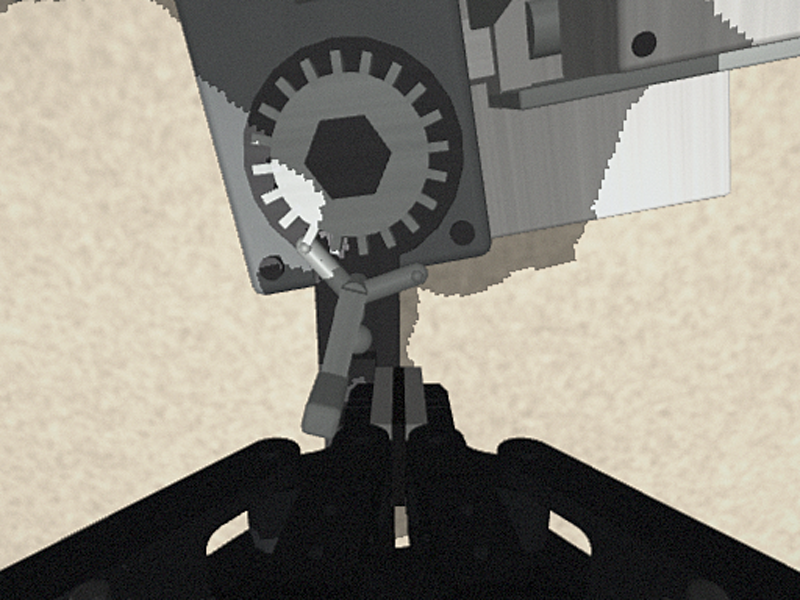

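>>> arm_command --pt "0 0.97 -0.25 0 0 0 0" --pt "0 0.97 -0.25 1.0 0 0 0" --pt "0 0 0 3.0 0 0 0" --pt "0.55 -0.6 -1.0 3.0 0 0 0" --pt "0.55 -1.5 -2.5 1.0 0 0 0" --pt "0.55 -1.5 -2.5 0 0 0 0" --pt "0.55 -1.5 -2.1 0 0 0 0" --pt "0.55 -0.5 -0.5 0 0 0 0" --pt "0.55 0 0 0 0 0 0" --pt "0.55 0 0 0 0 0 0"

```text
clock: 13.05
eef_pos: [497.8, -189.7, 178.0]
tool_rot: [2.392, 1.57, 0.566]
force: [0.2, -0.1, -0.0]
width: 47.3
```

```bash
python3 - <<'E'
from h import *
import pickle
s=ctrl.read_state(); im=ctrl.get_image('wrist'); print(s['clock'],s['eef_pos'],s['force'],s['width'])
pickle.dump(s,open('s10.pkl','wb'))
cv2.imwrite('pics/w10b.png',cv2.resize(im,(800,600),interpolation=cv2.INTER_CUBIC))
im=ctrl.get_image('top');crop(im,170,115,380,265,3.8,'pics/t10b.png')
E
```

```text
13.05 [ 497.78586911 -189.65060292  178.04392235] [ 0.16562639 -0.12165154 -0.00648084] 47.264810220404286
```

View pics/w10b.png

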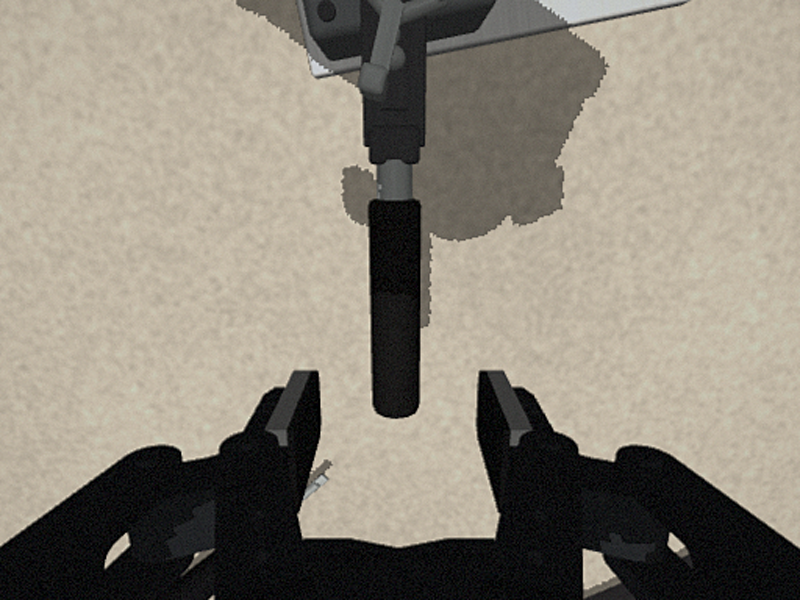

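```bash
python3 - <<'E'
from h import *
import pickle
s=pickle.load(open('s10.pkl','rb'));C=cam('wrist',s);k=1.5625
A=np.array([538.5,-28]); d=np.array([-.252,-.968]); c=np.array([-.968,.252])
for u,v in [(396,412),(395,203)]:
    p=back(C,u/k,v/k,88); r=p[:2]-A; print(p, r@d, r@c)
r=s['eef_pos'][:2]-A; print(r@d,r@c)
E
```

```text
[ 484.40854186 -240.79601884   88.        ] 219.61759368813284 -1.2640652712855398
[ 510.06080613 -141.18972764   88.        ] 116.73433321061484 -0.9946717009660864
166.7377446088392 -1.324673235472285
```

```bash
cat > arc.py <<'E'
import numpy as np,sys
A=np.array([538.5,-28.])
def arc(x,y,z,rel,n,zt=None,claw=0.4):
    # rotate TCP about A by rel rad clockwise in n rows
    r=np.array([x,y])-A; R0=167.0; a0=np.arctan2(r[1],r[0]); cur=np.array([x,y]); rows=[]
    for i in range(1,n+1):
        a=a0-rel*i/n; t=A+R0*np.array([np.cos(a),np.sin(a)]); dxy=((t-cur)/10).round(2); cur=cur+dxy*10
        rows.append([claw,dxy[0],dxy[1],0,0,0,round(-np.degrees(rel/n),2)])
    print([[float(v) for v in r] for r in rows]); print('end',cur)
E
python3 -c "
from arc import *
arc(497.8,-189.7,66,0.5,7)"
```

```text
[[0.4, -1.15, 0.31, 0.0, 0.0, 0.0, -4.09], [0.4, -1.12, 0.41, 0.0, 0.0, 0.0, -4.09], [0.4, -1.09, 0.49, 0.0, 0.0, 0.0, -4.09], [0.4, -1.05, 0.57, 0.0, 0.0, 0.0, -4.09], [0.4, -1.0, 0.64, 0.0, 0.0, 0.0, -4.09], [0.4, -0.96, 0.71, 0.0, 0.0, 0.0, -4.09], [0.4, -0.9, 0.78, 0.0, 0.0, 0.0, -4.09]]
end [ 425.1 -150.6]
```

>>> arm_command --pt "0.55 0 0 -2.0 0 0 0" --pt "0.55 0 0 -3.0 0 0 0" --pt "0.55 0 0 -3.0 0 0 0" --pt "0.55 0 0 -2.2 0 0 0" --pt "0.55 0 0 -1.0 0 0 0" --pt "0.4 0 0 0 0 0 0" --pt "0.4 0 0 0 0 0 0" --pt "0.4 0 0 0 0 0 0"

```text
clock: 13.82
eef_pos: [498.2, -190.1, 67.0]
tool_rot: [1.497, 1.569, -0.328]
force: [-0.2, 0.6, -0.1]
width: 34.2
```

>>> arm_command --pt "0.4 -1.15 0.31 0 0 0 -4.1" --pt "0.4 -1.12 0.41 0 0 0 -4.1" --pt "0.4 -1.09 0.49 0 0 0 -4.1" --pt "0.4 -1.05 0.57 0 0 0 -4.1" --pt "0.4 -1.0 0.64 0 0 0 -4.1" --pt "0.4 -0.96 0.71 0 0 0 -4.1" --pt "0.4 0 0 0 0 0 0"

```text
clock: 14.4
eef_pos: [433.3, -158.3, 67.4]
tool_rot: [2.064, 1.569, -0.193]
force: [0.2, -1.6, -0.2]
width: 34.2
```

```bash
python3 - <<'E'
from h import *
import pickle
s=ctrl.read_state(); im=ctrl.get_image('wrist'); print(s['clock'],s['eef_pos'],s['force'],s['width'],s['qpos'].round(2))
pickle.dump(s,open('s11.pkl','wb'))
cv2.imwrite('pics/w11b.png',cv2.resize(im,(800,600),interpolation=cv2.INTER_CUBIC))
im=ctrl.get_image('top');crop(im,230,115,390,235,5,'pics/t11b.png')
E
```

```text
14.4 [ 433.27382265 -158.32685533   67.37910986] [ 0.22971833 -1.63539449 -0.17288676] 34.2190332609064 [ 0.06  0.69  0.35  2.18 -0.63  0.37  0.24]
```

View pics/w11b.png

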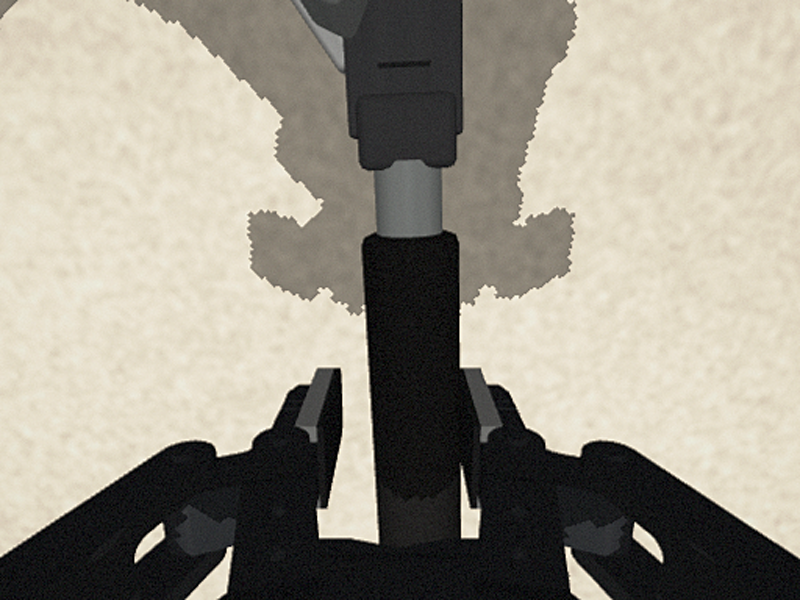

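View pics/t11b.png

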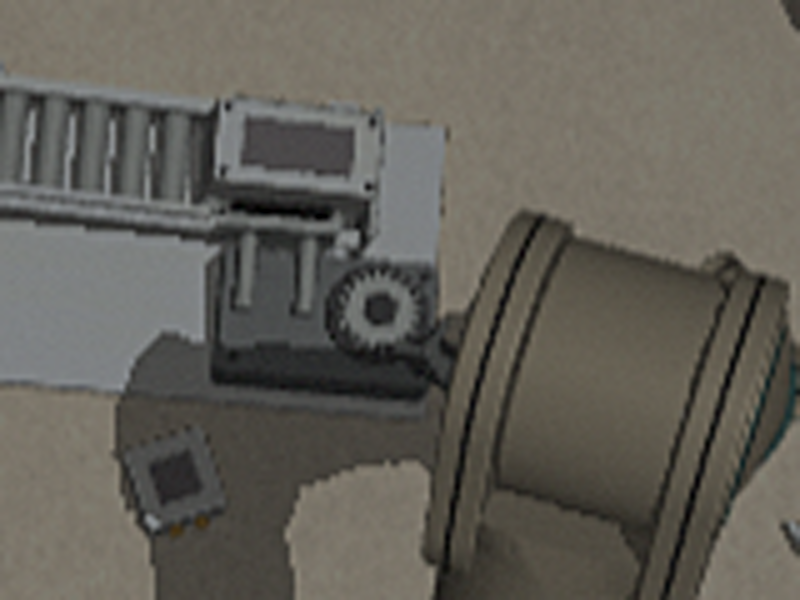

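```bash
python3 -c "
from arc import *
arc(433.3,-158.3,66,-1.26,15)"
```

```text
[[0.4, 1.16, -0.8, 0.0, 0.0, 0.0, 4.81], [0.4, 1.19, -0.73, 0.0, 0.0, 0.0, 4.81], [0.4, 1.25, -0.64, 0.0, 0.0, 0.0, 4.81], [0.4, 1.3, -0.53, 0.0, 0.0, 0.0, 4.81], [0.4, 1.34, -0.41, 0.0, 0.0, 0.0, 4.81], [0.4, 1.37, -0.3, 0.0, 0.0, 0.0, 4.81], [0.4, 1.39, -0.19, 0.0, 0.0, 0.0, 4.81], [0.4, 1.4, -0.07, 0.0, 0.0, 0.0, 4.81], [0.4, 1.4, 0.05, 0.0, 0.0, 0.0, 4.81], [0.4, 1.39, 0.17, 0.0, 0.0, 0.0, 4.81], [0.4, 1.38, 0.28, 0.0, 0.0, 0.0, 4.81], [0.4, 1.34, 0.39, 0.0, 0.0, 0.0, 4.81], [0.4, 1.31, 0.51, 0.0, 0.0, 0.0, 4.81], [0.4, 1.26, 0.62, 0.0, 0.0, 0.0, 4.81], [0.4, 1.2, 0.72, 0.0, 0.0, 0.0, 4.81]]
end [ 630.1 -167.6]
```

>>> arm_command --pt "0.4 1.16 -0.8 0 0 0 4.8" --pt "0.4 1.19 -0.73 0 0 0 4.8" --pt "0.4 1.25 -0.64 0 0 0 4.8" --pt "0.4 1.3 -0.53 0 0 0 4.8" --pt "0.4 1.34 -0.41 0 0 0 4.8" --pt "0.4 1.37 -0.3 0 0 0 4.8" --pt "0.4 1.39 -0.19 0 0 0 4.8" --pt "0.4 1.4 -0.07 0 0 0 4.8" --pt "0.4 1.4 0.05 0 0 0 4.8" --pt "0.4 1.39 0.17 0 0 0 4.8" --pt "0.4 1.38 0.28 0 0 0 4.8" --pt "0.4 1.34 0.39 0 0 0 4.8" --pt "0.4 1.31 0.51 0 0 0 4.8" --pt "0.4 1.26 0.62 0 0 0 4.8" --pt "0.4 1.2 0.72 0 0 0 4.8" --pt "0.4 0 0 0 0 0 0"

```text
clock: 15.83
eef_pos: [633.4, -166.1, 66.4]
tool_rot: [1.307, 1.567, 0.315]
force: [0.5, 0.8, 0.0]
width: 33.8
```

```bash
python3 - <<'E'
from h import *
import pickle
s=ctrl.read_state(); im=ctrl.get_image('wrist'); print(s['clock'],s['eef_pos'],s['force'],s['width'],s['qpos'].round(2))
M=R.from_euler('xyz',s['tool_rot']).as_matrix();print(M.round(3))
pickle.dump(s,open('s12.pkl','wb'))
cv2.imwrite('pics/w12b.png',cv2.resize(im,(800,600),interpolation=cv2.INTER_CUBIC))
im=ctrl.get_image('top');crop(im,230,115,390,235,5,'pics/t12b.png')
E
```

```text
15.8333 [ 633.35977291 -166.09262999   66.44311271] [0.52470497 0.75389949 0.01902792] 33.805901993096505 [ 0.15  0.83  0.12  1.63 -0.14  0.68  0.92]
[[ 0.003  0.837  0.547]
 [ 0.001  0.547 -0.837]
 [-1.     0.004  0.001]]
```

View pics/w12b.png

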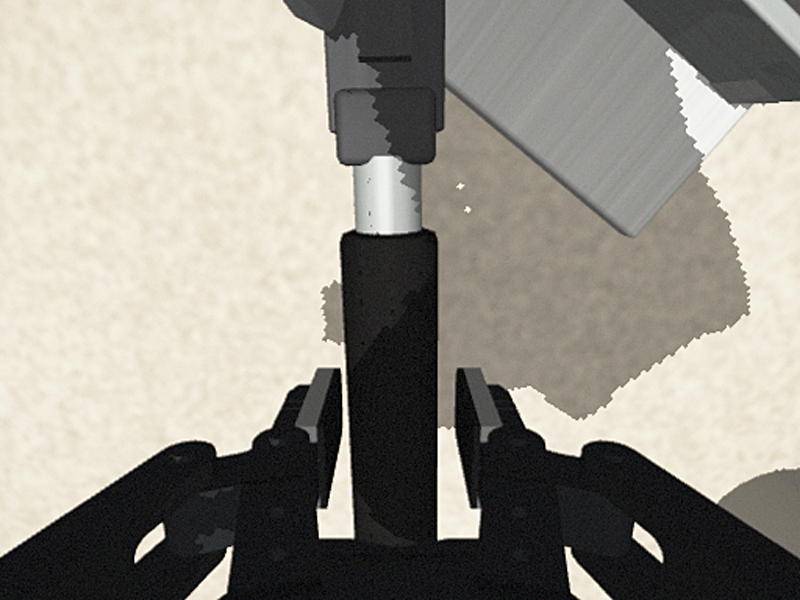

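View pics/t12b.png

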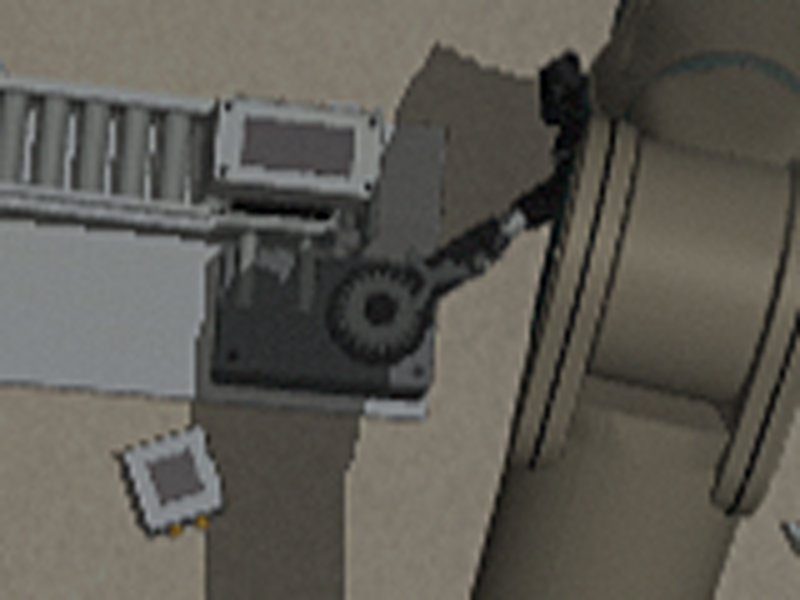

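```bash
python3 -c "
from arc import *
arc(633.4,-166.1,66,0.72,9)
arc(633.4,-166.1,66,1.2,15)"
```

```text
[[0.4, -1.16, -0.67, 0.0, 0.0, 0.0, -4.58], [0.4, -1.19, -0.61, 0.0, 0.0, 0.0, -4.58], [0.4, -1.22, -0.53, 0.0, 0.0, 0.0, -4.58], [0.4, -1.27, -0.42, 0.0, 0.0, 0.0, -4.58], [0.4, -1.3, -0.32, 0.0, 0.0, 0.0, -4.58], [0.4, -1.32, -0.22, 0.0, 0.0, 0.0, -4.58], [0.4, -1.33, -0.11, 0.0, 0.0, 0.0, -4.58], [0.4, -1.33, 0.0, 0.0, 0.0, 0.0, -4.58], [0.4, -1.33, 0.11, 0.0, 0.0, 0.0, -4.58]]
end [ 518.9 -193.8]
[[0.4, -1.16, -0.67, 0.0, 0.0, 0.0, -4.58], [0.4, -1.19, -0.61, 0.0, 0.0, 0.0, -4.58], [0.4, -1.22, -0.53, 0.0, 0.0, 0.0, -4.58], [0.4, -1.27, -0.42, 0.0, 0.0, 0.0, -4.58], [0.4, -1.3, -0.32, 0.0, 0.0, 0.0, -4.58], [0.4, -1.32, -0.22, 0.0, 0.0, 0.0, -4.58], [0.4, -1.33, -0.11, 0.0, 0.0, 0.0, -4.58], [0.4, -1.33, 0.0, 0.0, 0.0, 0.0, -4.58], [0.4, -1.33, 0.11, 0.0, 0.0, 0.0, -4.58], [0.4, -1.32, 0.21, 0.0, 0.0, 0.0, -4.58], [0.4, -1.3, 0.31, 0.0, 0.0, 0.0, -4.58], [0.4, -1.27, 0.42, 0.0, 0.0, 0.0, -4.58], [0.4, -1.23, 0.52, 0.0, 0.0, 0.0, -4.58], [0.4, -1.19, 0.61, 0.0, 0.0, 0.0, -4.58], [0.4, -1.13, 0.71, 0.0, 0.0, 0.0, -4.58]]
end [ 444.5 -166. ]
```

>>> arm_command --pt "0.4 -1.16 -0.67 0 0 0 -4.6" --pt "0.4 -1.19 -0.61 0 0 0 -4.6" --pt "0.4 -1.22 -0.53 0 0 0 -4.6" --pt "0.4 -1.27 -0.42 0 0 0 -4.6" --pt "0.4 -1.3 -0.32 0 0 0 -4.6" --pt "0.4 -1.32 -0.22 0 0 0 -4.6" --pt "0.4 -1.33 -0.11 0 0 0 -4.6" --pt "0.4 -1.33 0 0 0 0 -4.6" --pt "0.4 0 0 0 0 0 0"

```text
clock: 16.68
eef_pos: [526.3, -197.4, 66.4]
tool_rot: [-1.496, 1.569, 3.141]
force: [1.5, 0.8, -0.1]
width: 34.1
```

>>> arm_command --pt "0.4 -1.33 0.11 0 0 0 -4.6" --pt "0.4 0 0 0 0 0 0"

```text
clock: 16.85
eef_pos: [514.7, -196.5, 66.4]
tool_rot: [-0.018, 1.57, -1.741]
force: [1.2, 1.2, 1.4]
width: 34.0
```

```bash
python3 - <<'E'
from h import *
s=ctrl.read_state(); print(s['clock'],s['eef_pos'],s['force'],s['width'],s['qpos'].round(2))
im=ctrl.get_image('top');crop(im,230,115,390,235,5,'pics/t13b.png')
E
```

```text
16.85 [ 514.67757149 -196.50240801   66.43502851] [1.21697024 1.15099973 1.43207293] 34.04758058578794 [ 0.14  0.75  0.27  1.93 -0.38  0.51  0.53]
```

View pics/t13b.png

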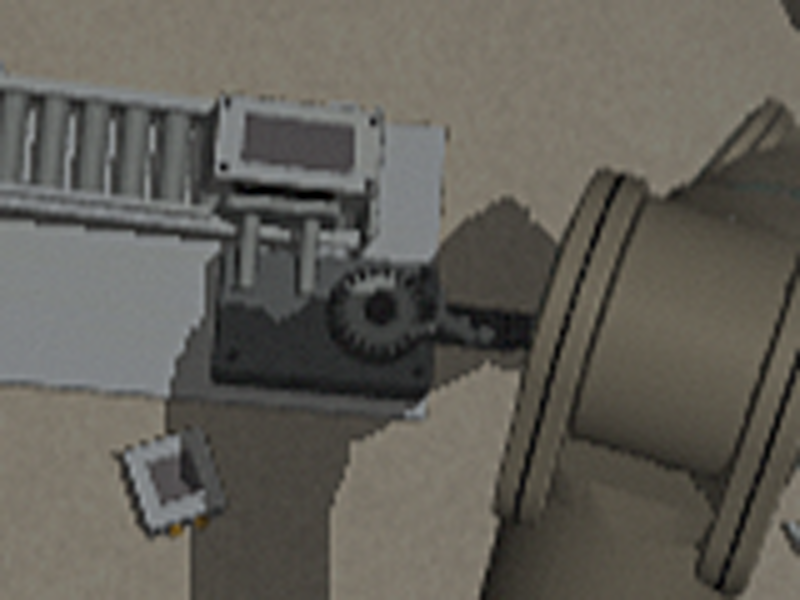

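>>> arm_command --pt "0.4 -1.32 0.21 0 0 0 -4.6" --pt "0.4 -1.3 0.31 0 0 0 -4.6" --pt "0.4 0 0 0 0 0 0"

```text
clock: 17.15
eef_pos: [488.7, -190.8, 66.2]
tool_rot: [-0.706, 1.57, -2.588]
force: [1.5, -0.0, 0.3]
width: 34.2
```

>>> arm_command --pt "0.4 -1.27 0.42 0 0 0 -4.6" --pt "0.4 0 0 0 0 0 0"

```text
clock: 17.32
eef_pos: [477.1, -186.9, 66.2]
tool_rot: [1.145, 1.569, -0.815]
force: [3.0, -1.4, 0.9]
width: 34.3
```

>>> arm_command --pt "0.4 -1.23 0.52 0 0 0 -4.6" --pt "0.4 0 0 0 0 0 0"

```text
clock: 17.48
eef_pos: [468.6, -183.2, 66.6]
tool_rot: [1.469, 1.562, -0.571]
force: [9.7, -2.8, -5.0]
width: 33.7
```

```bash
python3 - <<'E'
from h import *
s=ctrl.read_state(); print(s['clock'],s['eef_pos'],s['force'],s['width'],s['qpos'].round(2))
im=ctrl.get_image('top');crop(im,230,115,390,235,5,'pics/t14b.png')
im=ctrl.get_image('wrist');cv2.imwrite('pics/w14b.png',cv2.resize(im,(800,600),interpolation=cv2.INTER_CUBIC))
E
```

```text
17.4833 [ 468.57696883 -183.24086565   66.6262016 ] [ 9.73981834 -2.75079832 -5.00940576] 33.699191036363175 [ 0.1   0.71  0.32  2.07 -0.52  0.43  0.36]
```

View pics/t14b.png

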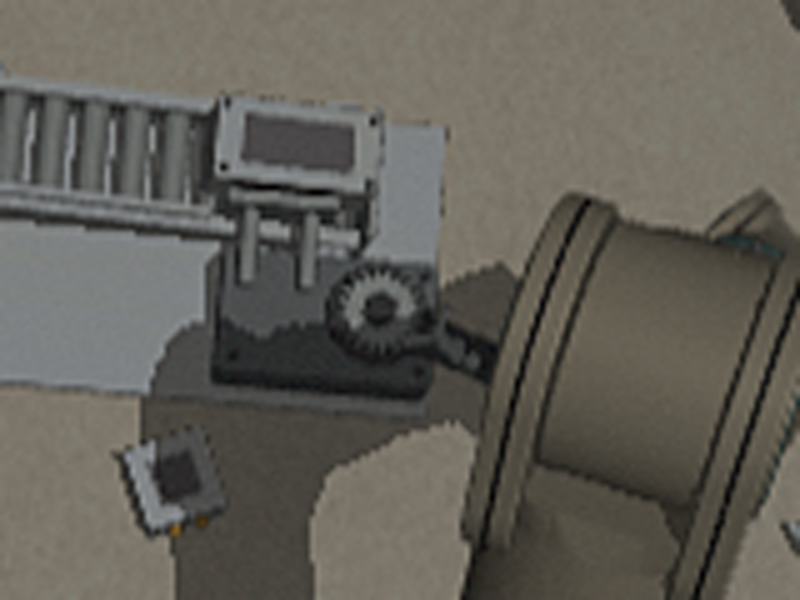

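View pics/w14b.png

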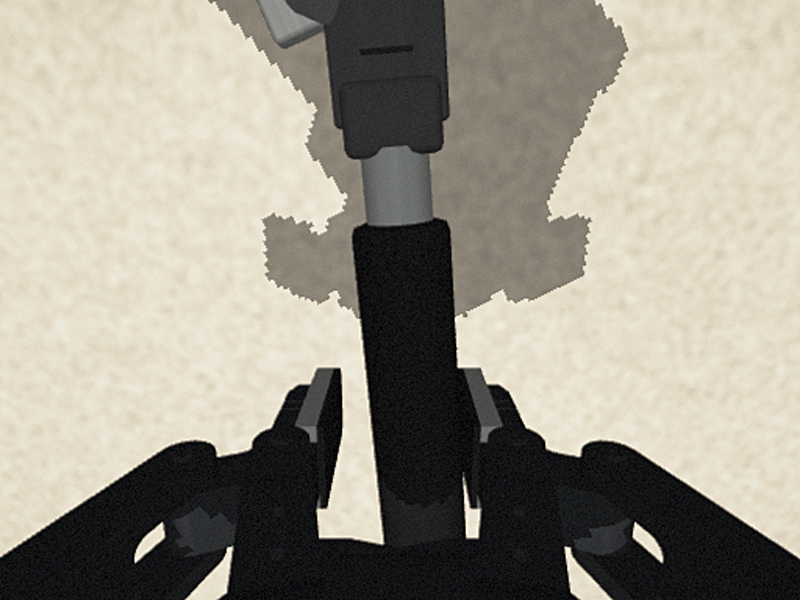

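>>> arm_command --pt "0.4 -0.45 0.21 0 0 0 0" --pt "0.4 0 0 0 0 0 0"

```text
clock: 17.75
eef_pos: [465.3, -182.0, 66.6]
tool_rot: [1.458, 1.561, -0.579]
force: [1.1, -1.4, 0.3]
width: 33.8
```

>>> arm_command --pt "0.4 -0.45 0.21 0 0 0 0" --pt "0.4 0 0 0 0 0 0"

```text
clock: 17.92
eef_pos: [454.6, -176.6, 65.7]
tool_rot: [-1.664, 1.568, 2.58]
force: [-0.6, 0.3, -0.1]
width: 34.1
```

```bash
python3 - <<'E'
from h import *
s=ctrl.read_state(); print(s['clock'],s['eef_pos'],s['force'],s['width'],s['qpos'].round(2))
im=ctrl.get_image('top');crop(im,230,115,390,235,5,'pics/t15b.png')
im=ctrl.get_image('wrist');cv2.imwrite('pics/w15b.png',cv2.resize(im,(800,600),interpolation=cv2.INTER_CUBIC))
E
```

```text
17.9167 [ 454.57823422 -176.59019906   65.68960122] [-0.55912923  0.26107128 -0.0770661 ] 34.06108007757535 [ 0.1   0.7   0.31  2.1  -0.52  0.41  0.36]
```

View pics/t15b.png

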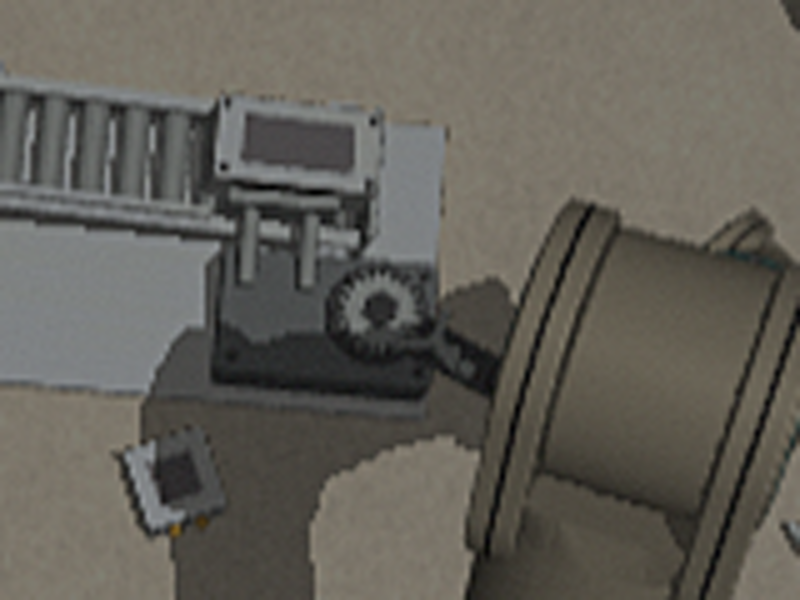

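View pics/w15b.png

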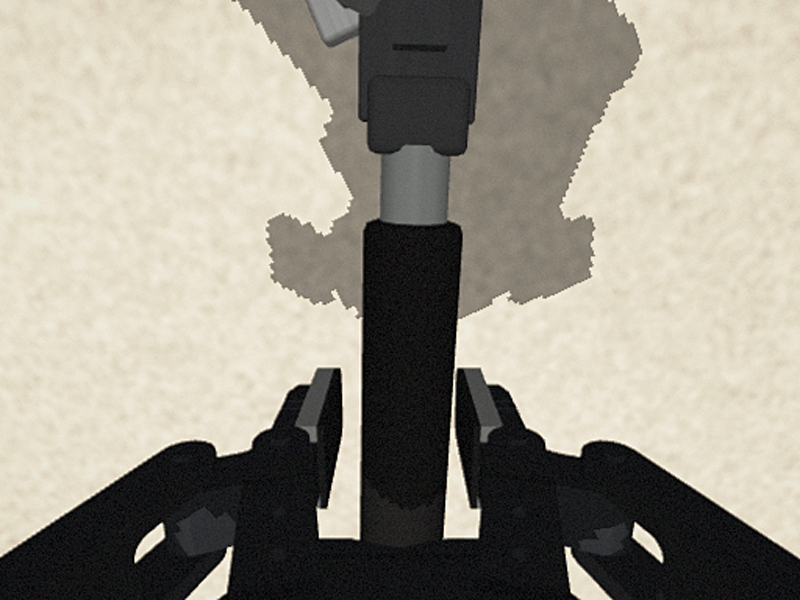

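```bash
python3 -c "
from arc import *
arc(454.6,-176.6,66,-0.8,10)
arc(554.6,-194,66,0.72,9)"
```

```text
[[0.4, 1.37, -0.29, 0.0, 0.0, 0.0, 4.58], [0.4, 1.23, -0.51, 0.0, 0.0, 0.0, 4.58], [0.4, 1.27, -0.42, 0.0, 0.0, 0.0, 4.58], [0.4, 1.3, -0.31, 0.0, 0.0, 0.0, 4.58], [0.4, 1.32, -0.2, 0.0, 0.0, 0.0, 4.58], [0.4, 1.33, -0.1, 0.0, 0.0, 0.0, 4.58], [0.4, 1.34, 0.01, 0.0, 0.0, 0.0, 4.58], [0.4, 1.33, 0.11, 0.0, 0.0, 0.0, 4.58], [0.4, 1.32, 0.22, 0.0, 0.0, 0.0, 4.58], [0.4, 1.29, 0.33, 0.0, 0.0, 0.0, 4.58]]
end [ 585.6 -188.2]
[[0.4, -1.33, -0.1, 0.0, 0.0, 0.0, -4.58], [0.4, -1.34, 0.03, 0.0, 0.0, 0.0, -4.58], [0.4, -1.33, 0.14, 0.0, 0.0, 0.0, -4.58], [0.4, -1.31, 0.24, 0.0, 0.0, 0.0, -4.58], [0.4, -1.29, 0.35, 0.0, 0.0, 0.0, -4.58], [0.4, -1.26, 0.45, 0.0, 0.0, 0.0, -4.58], [0.4, -1.21, 0.55, 0.0, 0.0, 0.0, -4.58], [0.4, -1.17, 0.64, 0.0, 0.0, 0.0, -4.58], [0.4, -1.12, 0.74, 0.0, 0.0, 0.0, -4.58]]
end [ 441.  -163.6]
```

>>> arm_command --pt "0.4 1.37 -0.29 0 0 0 4.4" --pt "0.4 1.23 -0.51 0 0 0 4.4" --pt "0.4 1.27 -0.42 0 0 0 4.4" --pt "0.4 1.3 -0.31 0 0 0 4.4" --pt "0.4 1.32 -0.2 0 0 0 4.4" --pt "0.4 1.33 -0.1 0 0 0 4.4" --pt "0.4 1.34 0 0 0 0 4.4" --pt "0.4 1.33 0.11 0 0 0 4.4" --pt "0.4 1.32 0.22 0 0 0 4.4" --pt "0.4 1.29 0.33 0 0 0 4.4" --pt "0.4 0 0 0 0 0 0"

```text
clock: 18.93
eef_pos: [588.6, -187.5, 65.6]
tool_rot: [1.746, 1.569, 0.477]
force: [1.2, -0.5, 0.9]
width: 33.9
```

```bash
python3 - <<'E'
from h import *
s=ctrl.read_state(); print(s['clock'],s['eef_pos'],s['force'],s['width'],s['qpos'].round(2))
M=R.from_euler('xyz',s['tool_rot']).as_matrix();print(M[:,2].round(3))
im=ctrl.get_image('top');crop(im,230,115,390,235,5,'pics/t16b.png')
from arc import *
arc(s['eef_pos'][0],s['eef_pos'][1],66,0.96,12)
E
```

```text
18.9333 [ 588.61155921 -187.47344293   65.64656713] [ 1.19797487 -0.53730014  0.92415248] 33.92292783498144 [ 0.16  0.8   0.18  1.74 -0.22  0.62  0.77]
[ 0.297 -0.955 -0.   ]
[[0.4, -1.29, -0.33, 0.0, 0.0, 0.0, -4.58], [0.4, -1.32, -0.25, 0.0, 0.0, 0.0, -4.58], [0.4, -1.33, -0.14, 0.0, 0.0, 0.0, -4.58], [0.4, -1.33, -0.03, 0.0, 0.0, 0.0, -4.58], [0.4, -1.33, 0.07, 0.0, 0.0, 0.0, -4.58], [0.4, -1.33, 0.18, 0.0, 0.0, 0.0, -4.58], [0.4, -1.3, 0.29, 0.0, 0.0, 0.0, -4.58], [0.4, -1.28, 0.39, 0.0, 0.0, 0.0, -4.58], [0.4, -1.24, 0.49, 0.0, 0.0, 0.0, -4.58], [0.4, -1.2, 0.59, 0.0, 0.0, 0.0, -4.58], [0.4, -1.15, 0.68, 0.0, 0.0, 0.0, -4.58], [0.4, -1.09, 0.77, 0.0, 0.0, 0.0, -4.58]]
end [ 436.71155921 -160.37344293]
```

View pics/t16b.png

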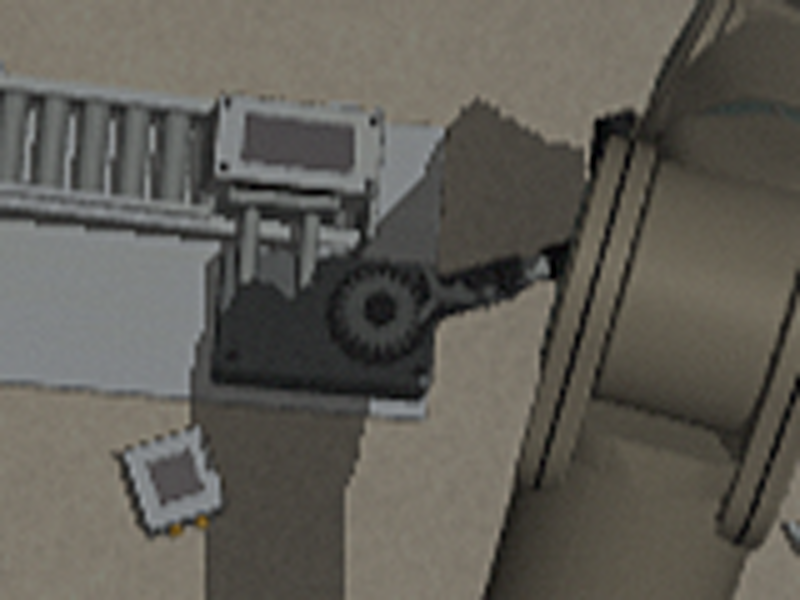

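>>> arm_command --pt "0.4 -1.29 -0.33 0 0 0 -4.6" --pt "0.4 -1.32 -0.25 0 0 0 -4.6" --pt "0.4 0 0 0 0 0 0"

```text
clock: 19.23
eef_pos: [558.1, -194.5, 65.8]
tool_rot: [-1.895, 1.569, 2.949]
force: [-1.3, -0.2, -0.4]
width: 34.5
```

>>> arm_command --pt "0.4 -1.33 -0.14 0 0 0 -4.6" --pt "0.4 0 0 0 0 0 0"

```text
clock: 19.4
eef_pos: [543.3, -196.5, 65.7]
tool_rot: [-1.693, 1.566, 3.071]
force: [-0.8, -0.2, 0.3]
width: 34.5
```

>>> arm_command --pt "0.4 -1.33 -0.03 0 0 0 -4.6" --pt "0.4 0 0 0 0 0 0"

```text
clock: 19.57
eef_pos: [531.8, -196.6, 66.0]
tool_rot: [-1.524, 1.569, -3.121]
force: [2.4, -0.4, 0.5]
width: 34.2
```

>>> arm_command --pt "0.4 -1.0 0.04 0 0 0 -3.5" --pt "0.4 0 0 0 0 0 0"

```text
clock: 19.73
eef_pos: [525.5, -196.1, 66.3]
tool_rot: [1.299, 1.567, -0.356]
force: [6.5, 0.2, -3.6]
width: 34.1
```

>>> arm_command --pt "0.4 -0.4 0.02 0 0 0 0" --pt "0.4 0 0 0 0 0 0" --pt "0.4 0 0 0 0 0 0"

```text
clock: 19.98
eef_pos: [523.6, -196.2, 66.5]
tool_rot: [1.315, 1.564, -0.336]
force: [6.4, -1.0, -3.5]
width: 34.0
```

```bash
python3 - <<'E'
from h import *
s=ctrl.read_state(); print(s['clock'],s['eef_pos'],s['force'],s['width'],s['qpos'].round(2))
im=ctrl.get_image('top');crop(im,230,115,390,235,5,'pics/t17b.png')
a=cv2.imread('pics/t17b.png').astype(float)
for n in('t12b','t13b','t14b','t15b','t16b','t17b'):
    b=cv2.imread(f'pics/{n}.png').astype(float).mean(2)
    print(n,'col247',b[180:300:5,243:252].mean(1).round(0).astype(int))
im=ctrl.get_image('wrist');cv2.imwrite('pics/w17b.png',cv2.resize(im,(800,600),interpolation=cv2.INTER_CUBIC))
E
```

```text
19.9833 [ 523.63218872 -196.17872789   66.47748437] [ 6.42586691 -0.95722651 -3.52381279] 33.991812357570055 [ 0.15  0.75  0.25  1.92 -0.36  0.51  0.57]
t12b col247 [118  60  50  55  35  10  16  75 116  87  61  86 106 110 110 110 114  98
  72  61  63  63  62  61]
t13b col247 [ 75  34   3  55 120 100  57  69  94  96  94  96 102 106 107 108 110 111
 111 111 117  96  71  74]
t14b col247 [ 70  21  59 118  98  64  76  91  93  93  93  95 101 107 107 108 110 112
 111 116  92  65  71  78]
t15b col247 [ 71  22  59 116  99  65  78  91  92  92  92  95 101 105 106 108 109 110
 111 115  91  65  71  77]
t16b col247 [ 72  23  61 122 102  57  70  92  95  95  95  97 103 106 107 109 110 112
 113 116  92  49  41  46]
t17b col247 [ 71  22  61 117  98  64  77  91  92  94  95  97 101 105 107 110 109 111
 111 116  93  66  71  83]
```

View pics/w17b.png

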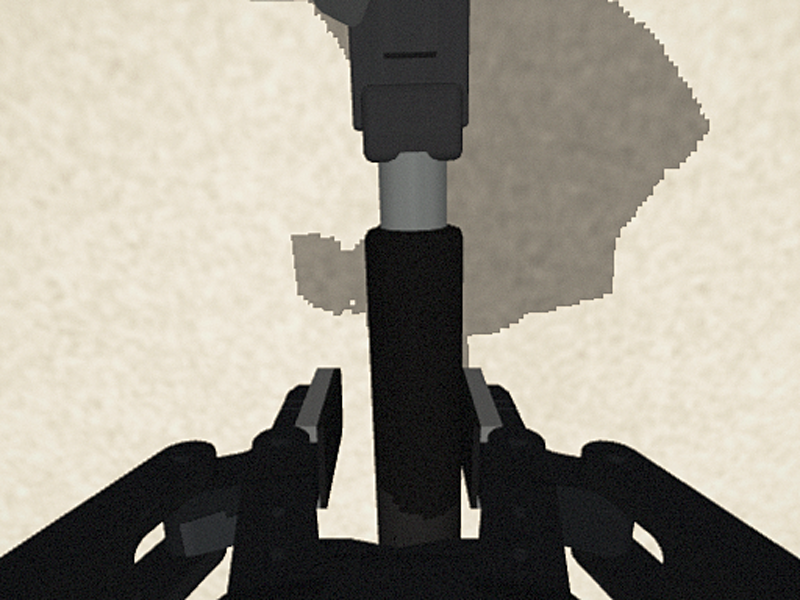

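```bash
python3 - <<'E'
from h import *
for n in('top0','t3'):
    im=cv2.imread(f'pics/{n}.png'); crop(im,230,115,390,235,5,f'pics/{n}_5.png')
def prof(n): 
    b=cv2.imread(f'pics/{n}.png').astype(float).mean(2); return b[170:330,240:330]
for n in('top0_5','t11b','t12b','t13b','t17b'):
    b=cv2.imread(f'pics/{n}.png').astype(float).mean(2); print(n,b[180:320:4,262:296].mean(1).round(0).astype(int))
T=cam('top')
p0=proj(T,(600,30,90)); 
for dx in (0,19.8): print(proj(T,(600+dx,30-dx*.068,90))-p0)
E
```

```text
top0_5 [ 90  92  91  87  88  83  61  29  10  11  62 114 114  81  44  37  43  52
  69  76  77  76  76  75  75  76  75  75  76  77  74  70  69  70  73]
t11b [136 110  71  48  54  48  30  12   4  65 110 109  76  46  42  42  45  55
  68  76  77  76  76  76  74  74  75  75  76  77  75  72  70  69  73]
t12b [139 113  73  49  56  48  29  12   4  66 112 111  78  47  43  41  45  56
  71  78  81  78  70  59  53  48  46  45  45  46  45  45  45  45  44]
t13b [122  67  16   6  48  94 109  90  57  42  32  51  93 121 106  66  48  61
  72  77  77  76  76  77  75  76  76  76  77  77  78  78  76  71  59]
t17b [122  57  20  78 109 103  71  44  41  35  63 103 125 127 104  64  48  61
  74  76  77  76  76  76  76  76  76  76  77  78  79  78  73  68  60]
[0. 0.]
[ 0.44111943 -5.76593098]
```

View pics/top0_5.png

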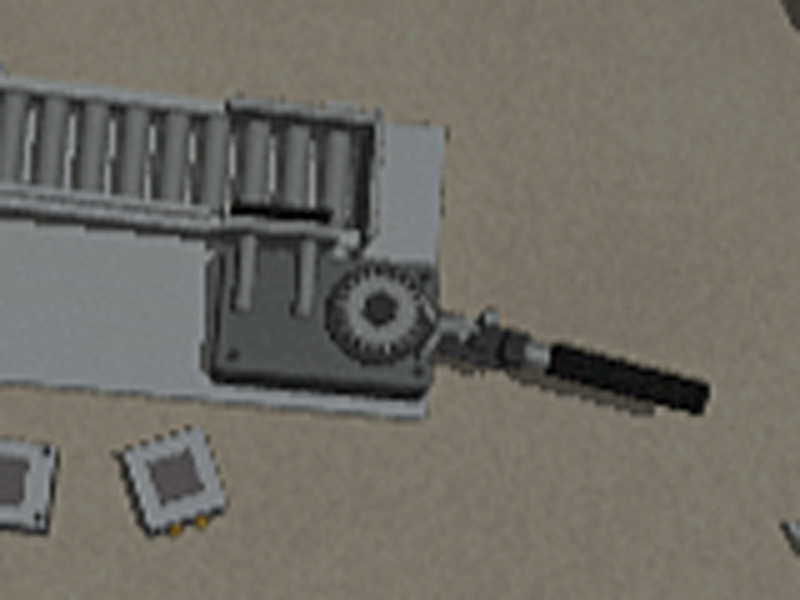

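View pics/t17b.png

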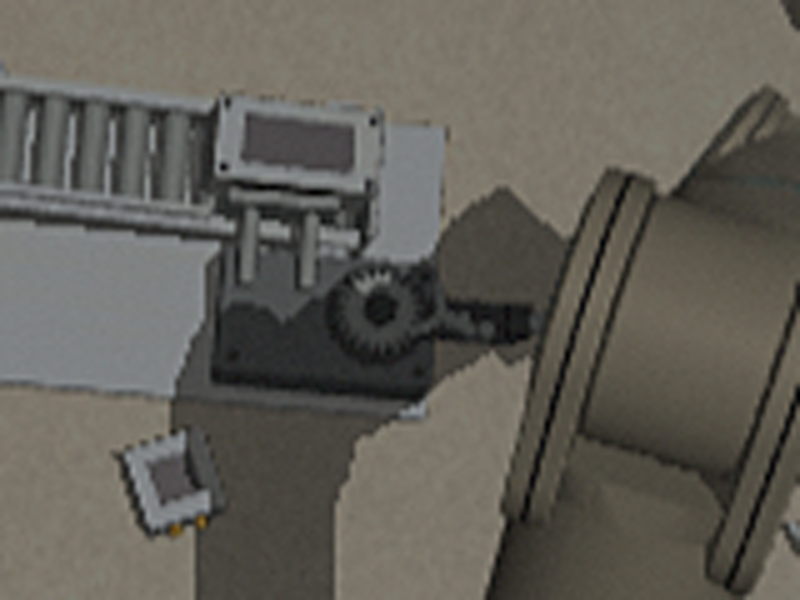

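>>> arm_command --pt "0.4 -0.3 0.02 0 0 0 0" --pt "0.4 0 0 0 0 0 0"

```text
clock: 20.25
eef_pos: [521.6, -196.2, 66.5]
tool_rot: [1.304, 1.562, -0.347]
force: [8.5, 0.1, -4.8]
width: 34.0
```

>>> arm_command --pt "0.7 1.0 0 0 0 0 0" --pt "0.7 0.3 0 0 0 0 0" --pt "0.7 0 0 0 0 0 0" --pt "0.7 0 0 0 0 0 0"

```text
clock: 20.58
eef_pos: [529.0, -195.3, 65.6]
tool_rot: [-1.675, 1.569, 2.953]
force: [0.2, -0.7, -0.6]
width: 59.9
```

```bash
python3 - <<'E'
from h import *
s=ctrl.read_state(); print(s['clock'],s['eef_pos'],s['force'],s['width'])
im=ctrl.get_image('wrist');cv2.imwrite('pics/w18b.png',cv2.resize(im,(800,600),interpolation=cv2.INTER_CUBIC))
E
```

```text
20.5833 [ 528.98189987 -195.33427593   65.6268004 ] [ 0.18552749 -0.71134469 -0.56950122] 59.87603520748356
```

View pics/w18b.png

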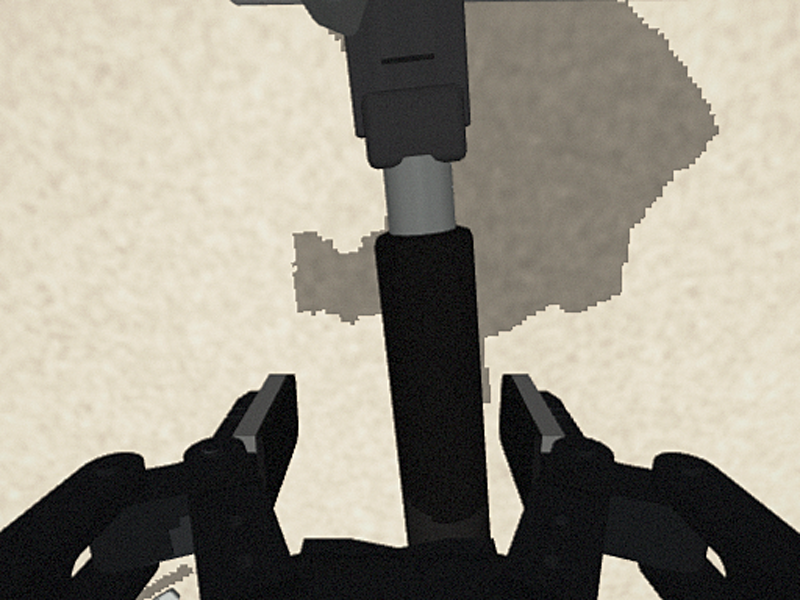

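>>> arm_command --pt "0.7 0.8 0 0 0 0 0" --pt "0.7 0 0 2.0 0 0 0" --pt "0.7 0 0 3.5 0 0 0" --pt "0.7 0 0 3.5 0 0 0" --pt "0.7 0 0 3.5 0 0 0" --pt "0.7 0 1.5 3.5 0 0 0" --pt "0.7 0 2.5 3.5 0 0 0" --pt "0.7 0 2.5 3.5 0 0 0" --pt "0.7 0 2.5 2.0 0 0 0" --pt "0.7 0 1.5 0 0 0 0" --pt "0.7 0 0 0 0 0 0" --pt "0.7 0 0 0 0 0 0"

```text
clock: 21.63
eef_pos: [537.6, -91.3, 313.8]
tool_rot: [-1.18, 1.57, -2.834]
force: [-0.5, -1.1, -0.1]
width: 59.7
```

```bash
python3 - <<'E'
from h import *
s=ctrl.read_state(); print(s['clock'],s['eef_pos'],s['force'],s['width'])
im=ctrl.get_image('wrist');cv2.imwrite('pics/w19b.png',cv2.resize(im,(800,600),interpolation=cv2.INTER_CUBIC))
im=ctrl.get_image('scene');crop(im,150,95,350,295,3,'pics/sc19b.png')
E
```

```text
21.6333 [537.58298655 -91.29231249 313.75862918] [-0.48035227 -1.11845005 -0.07153576] 59.713726080658525
```

View pics/w19b.png

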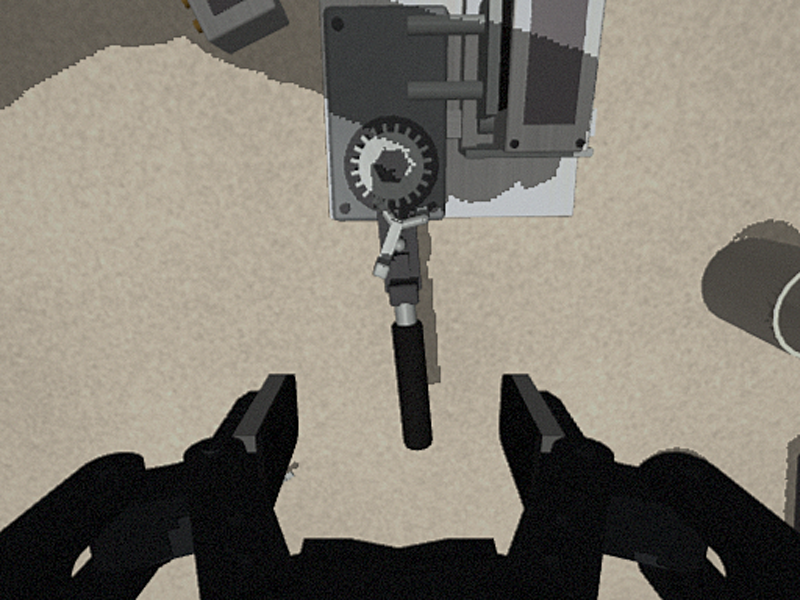

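View pics/sc19b.png

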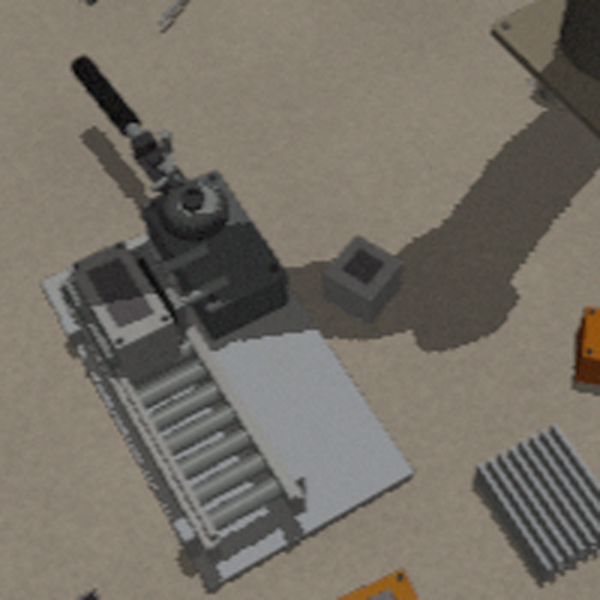

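```bash
python3 - <<'E'
from cell import ctrl
print(ctrl.finish_job())
E
```

```text
the job is handed in; nothing more can be done
None
```

The job is handed in at about 21.7 s of the 64 s allowed; `finish_job` gave no verdict.

- **Module:** I chose the grey long module over the three orange look-alikes and set it on the upper half of the lane, tilted 6°. It touched the rollers with only a few newtons of force. After release it rolled down, and the pictures show it seated against the end stop.
- **Thumb tab:** I pushed it over to the tightening (clockwise) side before touching the handle. The last picture shows it still leaning that way.
- **Clamp:** I worked the handle with two driving strokes and a third as a check. The jaw travelled about 29 px in the enlarged top view, against 28.8 px expected for the full 1.1 rad. It did not move any further in the check stroke, when the handle was blocked at 8.5 N, so I take it to be fully closed.
- **Bystanders:** The heat sink and the square module look unmoved in the final scene picture, and the gripper was clear of everything at hand-in.

**Possible skip:** at the end of the second stroke the force rose to about 10 N, then dropped, and the handle moved on roughly a tooth. The pawl probably skipped against the hard stop. The jaw did not move back and the tab stayed on its side.

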